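Fresh cells for the workshop hand lamps

TASK

The battery dispenser is jammed: lift the swollen cell out of it and put it in the grey box for spent batteries, so that the good cells can advance. Then give every hand lamp standing tail-up on the bench one fresh cell, button end up, and close each with a bayonet cap: push it in against the spring, turn it clockwise about a quarter turn and let it click home, so that it stays locked. Leave the screwdriver, spray can and brush pot where they are.

Things in the scene. Friction and masses are not known exactly. Their poses are not given: they have to be found in the camera images.
- lamp1_mouth (a point): Centre of the rim of a hand lamp held tail up in a heavy round steel base (92 mm across, 1.9 kg); two or three lamps, None: not here. Tube 45 mm across, rim 120 mm above the bench, bore 30 mm; a cell let in rests with its top 4 mm, its underside 54 mm below the rim. Two opposite 12 mm rim notches for a cap's lugs, 80 deg counter-clockwise (from above) from this +x and -x; z up.
- lamp1_spring (a joint): Spring in lamp1's tube, compression in m: 0 (2 N; empty or cell only), 0.012 (8 N; locked), 0.016 (10 N; pushed in), at most 0.020. Lugs in the notches, hold the cap's origin 19.5 to 21 mm below the rim, turn 80 deg clockwise to the end stops, let it up: the lugs rise 3 mm into pockets. Locked: lugs along the mouth's x, cap origin 16 mm below the rim. None: no such lamp.
- lamp2_mouth (a point): Centre of the rim of a hand lamp held tail up in a heavy round steel base (92 mm across, 1.9 kg); two or three lamps, None: not here. Tube 45 mm across, rim 120 mm above the bench, bore 30 mm; a cell let in rests with its top 4 mm, its underside 54 mm below the rim. Two opposite 12 mm rim notches for a cap's lugs, 80 deg counter-clockwise (from above) from this +x and -x; z up.
- lamp2_spring (a joint): Spring in lamp2's tube, compression in m: 0 (2 N; empty or cell only), 0.012 (8 N; locked), 0.016 (10 N; pushed in), at most 0.020. Lugs in the notches, hold the cap's origin 19.5 to 21 mm below the rim, turn 80 deg clockwise to the end stops, let it up: the lugs rise 3 mm into pockets. Locked: lugs along the mouth's x, cap origin 16 mm below the rim. None: no such lamp.
- lamp3_mouth (a point): Centre of the rim of a hand lamp held tail up in a heavy round steel base (92 mm across, 1.9 kg); two or three lamps, None: not here. Tube 45 mm across, rim 120 mm above the bench, bore 30 mm; a cell let in rests with its top 4 mm, its underside 54 mm below the rim. Two opposite 12 mm rim notches for a cap's lugs, 80 deg counter-clockwise (from above) from this +x and -x; z up.
- lamp3_spring (a joint): Spring in lamp3's tube, compression in m: 0 (2 N; empty or cell only), 0.012 (8 N; locked), 0.016 (10 N; pushed in), at most 0.020. Lugs in the notches, hold the cap's origin 19.5 to 21 mm below the rim, turn 80 deg clockwise to the end stops, let it up: the lugs rise 3 mm into pockets. Locked: lugs along the mouth's x, cap origin 16 mm below the rim. None: no such lamp.
- cap1: Bayonet cap, 45 g, standing nose down; all alike, spares may stay. Origin: centre of the nose's underside, z up. Nose 27 mm across; two lugs along x (8 mm wide, 37 mm over both, 9 to 13 mm above the origin); disc 57 mm across from 21.5 to 26.5 mm, its skirt (bore 52 mm) reaches down to 3 mm; on top a grip bar 40 mm long along x, 12 mm wide, from 26.5 to 46.5 mm.
- cap2: Bayonet cap, 45 g, standing nose down; all alike, spares may stay. Origin: centre of the nose's underside, z up. Nose 27 mm across; two lugs along x (8 mm wide, 37 mm over both, 9 to 13 mm above the origin); disc 57 mm across from 21.5 to 26.5 mm, its skirt (bore 52 mm) reaches down to 3 mm; on top a grip bar 40 mm long along x, 12 mm wide, from 26.5 to 46.5 mm.
- cap3: Bayonet cap, 45 g, standing nose down; all alike, spares may stay. Origin: centre of the nose's underside, z up. Nose 27 mm across; two lugs along x (8 mm wide, 37 mm over both, 9 to 13 mm above the origin); disc 57 mm across from 21.5 to 26.5 mm, its skirt (bore 52 mm) reaches down to 3 mm; on top a grip bar 40 mm long along x, 12 mm wide, from 26.5 to 46.5 mm.
- cap4: Bayonet cap, 45 g, standing nose down; all alike, spares may stay. Origin: centre of the nose's underside, z up. Nose 27 mm across; two lugs along x (8 mm wide, 37 mm over both, 9 to 13 mm above the origin); disc 57 mm across from 21.5 to 26.5 mm, its skirt (bore 52 mm) reaches down to 3 mm; on top a grip bar 40 mm long along x, 12 mm wide, from 26.5 to 46.5 mm.
- cell1: Good battery cell waiting in the dispenser: upright plain cylinder, 26.2 mm across, 50 mm tall, plus a 1.5 mm button on top (stays up), 66 g. Any good cell fits any lamp; two are spare. Origin: centre of its underside, z up.
- cell2: Good battery cell waiting in the dispenser: upright plain cylinder, 26.2 mm across, 50 mm tall, plus a 1.5 mm button on top (stays up), 66 g. Any good cell fits any lamp; two are spare. Origin: centre of its underside, z up.
- cell3: Good battery cell waiting in the dispenser: upright plain cylinder, 26.2 mm across, 50 mm tall, plus a 1.5 mm button on top (stays up), 66 g. Any good cell fits any lamp; two are spare. Origin: centre of its underside, z up.
- cell4: Good battery cell waiting in the dispenser: upright plain cylinder, 26.2 mm across, 50 mm tall, plus a 1.5 mm button on top (stays up), 66 g. Any good cell fits any lamp; two are spare. Origin: centre of its underside, z up.
- cell5: Good battery cell waiting in the dispenser: upright plain cylinder, 26.2 mm across, 50 mm tall, plus a 1.5 mm button on top (stays up), 66 g. Any good cell fits any lamp; two are spare. Origin: centre of its underside, z up.
- bad_cell: Swollen cell jammed at the dispenser's throat, first in the row: upright, 50 mm tall, bulged to 31.4 mm across from 8 to 28 mm height (too fat for the throat or a lamp), its neck above 37 mm height is 26.2 mm across. 72 g. Origin: centre of its underside, z up.
- dispenser: Battery dispenser fixed to the bench: an open-topped straight chute, cells stand upright in it in one row, a sprung pusher (about 4 N) urges them to the pick-up place. Origin: on the bench under the pick-up place; the row runs back along its +x. Floor 8 mm above the bench; side walls 39 mm over their outsides, tops 38 mm above the bench, so the top 20 mm of each cell stand out.
- dispenser_pick (a point): The pick-up place, on the chute's floor: the underside of the front cell comes to stand here, against an end stop. Two cheeks 10 to 18 mm behind it leave a throat 28 mm wide: good cells pass, the swollen one sits stuck 25 mm behind this point. When a cell is lifted out the row behind advances within about 2 s.
- scrap_box_in (a point): Grey open box for spent batteries, fixed, 110 mm (x) x 140 mm (y) x 55 mm tall, walls and floor 4 mm. This point: centre of its inner floor; x and y along its sides.
- screwdriver: Screwdriver with a green handle, 200 mm, lying on the bench; leave it alone. Origin: middle of its underside.
- spray_can: Spray can, 65 mm across, 190 mm tall; leave it alone. Origin: centre of its underside.
- brush_pot: White pot, 88 mm across, 120 mm tall, with three wire brushes standing to about 210 mm; leave it alone. Origin: centre of its underside.
Mind the look-alikes: they are no part of the job. What is shaped like the bad_cell but purple is not meant.

How it is judged:
By the outcome, as a careful person would: the job done as asked, in the order asked, and still so for the second after the job is handed in, with the robot touching nothing.
Of lamp1, lamp2, lamp3 only 2 to 3 are there at a start; the rules pass over those that are not, and their reading is None.
At some moment in a run one of cap1, cap2, cap3, cap4 may be knocked a few centimetres aside while the robot is not near it.
Once in a run the grip may slacken for a moment while it holds something.
It also fails if it takes over 210 s, if anything falls off the work surface, if the arm or the gripper's body presses on something with over 40 N, if the wrist force passes 120 N, or if a joint passes its speed limit or range.

ROBOT

A 7-joint arm with a two-finger parallel gripper is mounted at the origin on the work surface. World frame = base frame: x ahead of the robot, y to its left, z up, the work surface at z = 0. Lengths are in m, angles in degrees, forces in N, time in s.
With the tool pointing down it reaches from about 0.375 to 0.925 m from the base axis. Payload 3.1 kg.
Tool frame: the origin (TCP) lies midway between the tips of the shut fingers; the grasp point (between the pads) lies 19 mm behind it (env.grasp_offset is the distance from the TCP to the grasp point, in m); z points along the fingers, y is the direction in which the jaws open and shut (so a half turn about z gives the same grasp; the last joint's range is limited). The gripper opens to 85 mm and grips with 20 to 120 N. Pads are 22 mm wide; open, the fingers measure 114 mm over their backs; the gripper's body (76 mm by 85 mm) begins 54 mm behind the grasp point. The pads swing forward as they close: fully open they stand 13 mm farther back than shut.
Start: joints at [69.798, 21.939, 2.515, 91.553, -1.026, 66.532, -2.859], TCP at [0.164, -0.629, 0.231] pointing down, gripper open.
Joint ranges: [-149.38, 149.38], [-23.57, 123.04], [-84.95, 90], [0, 143.3], [-89.99, 269.99], [3.08, 112.72], [-163.45, 163.45]. Speed limits (degrees/s): [159.86, 159.86, 180, 180, 180, 180, 180].

INTERFACE

Orientations are given as a 3x3 rotation matrix whose columns are the frame's x, y, z axes.
In Python, from rig import env gives the robot as it stands.
- The arm moves only by the tool arm_command, never from a script. Its arguments are lists of equal length, an entry for each row: "linear": the shift along the tool's x, y, z scaled (see below), a list of three; "spin": the turn about the tool's z scaled (see below); "hand": the closure, from 0 (fully open) to 1 (shut). In form: {"linear": [[x, y, z], ...], "spin": [spin, ...], "hand": [hand, ...]}. A call has 1 to 20 rows; each row shifts and turns the pose as measured when the row begins, along the tool's axes as they then stand; what a row does not reach is not made up. The controller multiplies each number of a shift by 0.075 m and each number of a turn by 90 degrees. A row lasts 1/12 s, in which the tool goes at most 41.7 mm and 7.16 degrees, less where a joint would pass 70% of its speed; a pose out of reach is approached as far as the arm can. A call with a number of a shift or a turn outside -1 to 1 is refused whole. A call with a gripper value outside its range is refused whole. The fingers move at their own pace and stop on an object; "newtons" is the grip in N (left out, the last holds). Time passes only in rows, so rows that do not move let the fingers close. It gives the time, the measured TCP pose, the force and the opening at its end, in the units of the state.
- env.get_state(): the state, without advancing time (a new reading comes with each control period).
- env.grab_frame(name): name is "side" or "top"; returns a dict with "color" (384x512x3 uint8, red, green, blue), "range_z" (384x512 float32, m along the optical axis (not along the pixel's ray), 0 where there is no reading), "fx", "fy", "cx", "cy" (pixels), "world_to_cam" (4x4, takes a point from world to camera coordinates). Camera axes: x right, y down, z forward; pixel columns grow to the right and rows downward; lengths in m; the calibration is good to about 2 mm. A picture is of the moment at which its call begins.
- env.close_job(): hands the job in, once; it reports no verdict.
The state is a dict: "clock": time; "q": joint angles; "dq": joint speeds; "effort": joint torques, N m; "tool_pos": TCP position; "ee_rot": TCP orientation; "wrist_force": force on the tool from outside, world axes, zero at the start; "moment": the same for the moment, N m; "opening": finger opening in m.
Only numpy, scipy, OpenCV 4.12 (cv2) and the standard library are available. Lean on these libraries where they do the work, as an engineer would, in place of code of your own. Each camera call takes 0.05 s, during which the arm holds its last target. There are 200 camera calls.

## Working session

There is one attempt and no reset: what is moved stays moved. The work goes in short steps, Python scripts to look and compute and a tool call to move; the robot and the scene stay as the last step left them, time stands still between calls to the robot, and variables do not carry over. Pictures are saved under pics/ and viewed, about 12 in all and at most 16, crops included, and the job is handed in when it is done.

Besides the shell and the picture viewer there is one more tool, called after "Emit:" as name([rows], argument=value, ...), one row to a line, values as JSON. arm_command: Moves the arm, as the interface text tells. Shifts and turns lie within -1 to 1; 1 stands for 0.075 m of shift or 90 degrees of turn. Its arguments: {"type":"object","properties":{"linear":{"type":"array"},"spin":{"type":"array"},"hand":{"type":"array"},"newtons":{"type":"number"}},"required":["linear","spin","hand"]}

```bash
mkdir -p pics; ls; cat > h.py <<'E'
import numpy as np, cv2
from rig import env
def grab(n,save=None):
    f=env.grab_frame(n)
    if save: cv2.imwrite(f'pics/{save}.png',cv2.cvtColor(f['color'],cv2.COLOR_RGB2BGR))
    return f
def pts(f):
    h,w=f['range_z'].shape; v,u=np.mgrid[:h,:w]; z=f['range_z'].astype(float)
    c=np.stack([(u-f['cx'])/f['fx']*z,(v-f['cy'])/f['fy']*z,z],-1)
    T=np.linalg.inv(f['world_to_cam']); return c@T[:3,:3].T+T[:3,3]
def ray(f,u,v,h):
    T=np.linalg.inv(f['world_to_cam']); d=T[:3,:3]@np.array([(u-f['cx'])/f['fx'],(v-f['cy'])/f['fy'],1]); o=T[:3,3]
    return o+d*(h-o[2])/d[2]
E
python3 - <<'E'
from h import *
for n in('top','side'):
    f=grab(n,n+'0'); np.savez(n+'0.npz',**f); print(n,f['fx'],f['cx'],f['cy'],np.round(np.linalg.inv(f['world_to_cam']),3).tolist())
    b=cv2.imread(f'pics/{n}0.png'); cv2.imwrite(f'pics/{n}0b.png',cv2.resize(b,(800,600),interpolation=cv2.INTER_CUBIC))
s=env.get_state();print(s)
E
```

```text
pics
top 354.7357798752585 249.5688863452691 191.34648780325975 [[0.003, -0.996, 0.093, 0.472], [-1.0, -0.002, 0.015, 0.022], [-0.015, -0.093, -0.996, 1.007], [0.0, 0.0, 0.0, 1.0]]
side 354.427955369623 254.52040219641867 189.72023220858605 [[-0.971, -0.17, 0.169, 0.434], [-0.239, 0.647, -0.724, 0.656], [0.014, -0.743, -0.669, 0.704], [0.0, 0.0, 0.0, 1.0]]
{'clock': 0.1, 'q': array([69.7986978 , 21.98778251,  2.51122804, 91.64270108, -1.02449652,
       66.53124468, -2.8596932 ]), 'dq': array([ 0.02091507, -0.13797749,  0.15678758, -0.18266051, -0.02123925,
       -0.0115377 , -0.11169983]), 'effort': array([ 3.07198410e-03, -4.34725857e+01,  1.02966215e+00, -2.50454432e+01,
        1.08737251e-02,  5.38853390e-03, -1.22006119e-05]), 'tool_pos': array([ 0.16359602, -0.62816979,  0.22998567]), 'ee_rot': array([[ 9.67698101e-01,  2.52110734e-01, -7.49658038e-04],
       [ 2.52111809e-01, -9.67695350e-01,  2.31200644e-03],
       [-1.42558957e-04, -2.42632188e-03, -9.99997046e-01]]), 'wrist_force': array([ 0.13472502,  0.41376495, -0.33683179]), 'moment': array([-0.01493948, -0.03564265,  0.03497345]), 'opening': 0.08556972942833006}
```

View pics/top0b.png

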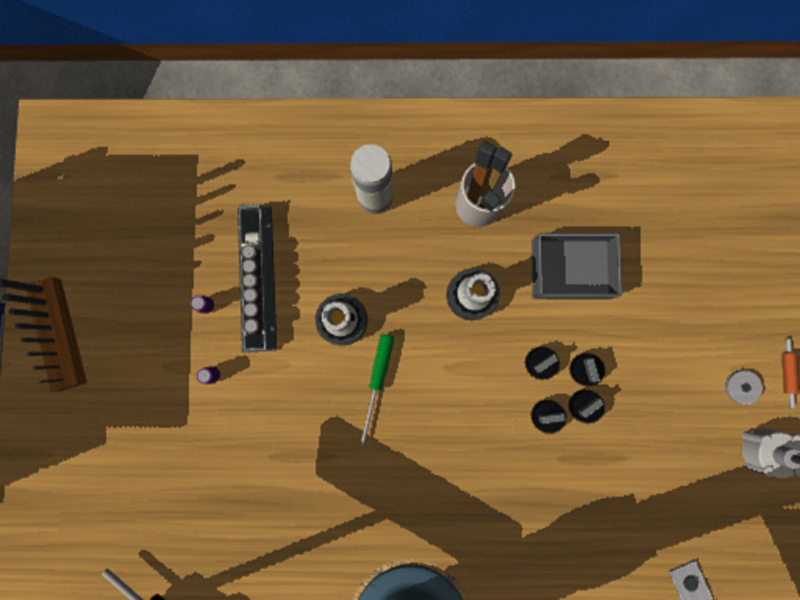

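View pics/side0b.png

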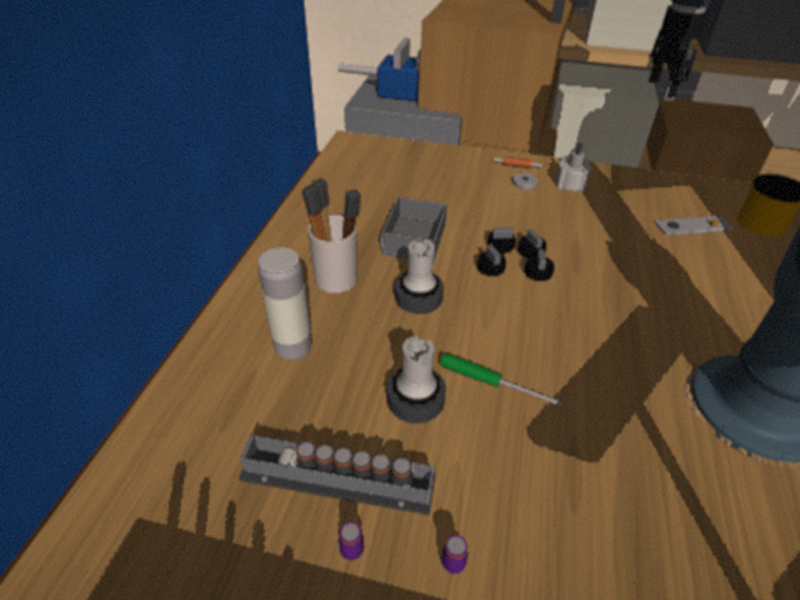

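The top view (800x600) shows two lamps at (340,316) and (480,290), and four caps at about (543,362), (588,369), (548,416) and (588,405). The box is at (577,266). The dispenser column is at x≈250, with six cells and the front end at the bottom (326). The purple decoys are at (203,304) and (207,376). Next I'll measure positions.

```bash
cat >> h.py <<'E'
def cloud(f,x,y,r,z0,z1):
    P=pts(f); m=(np.hypot(P[...,0]-x,P[...,1]-y)<r)&(P[...,2]>z0)&(P[...,2]<z1)
    return m,P[m]
def rect(p):
    r=cv2.minAreaRect((p[:,:2]*1000).astype(np.float32)); b=cv2.boxPoints(r); e=b[1]-b[0],b[2]-b[1]
    l=max(e,key=np.linalg.norm); return np.array(r[0])/1000, sorted(r[1]), np.degrees(np.arctan2(l[1],l[0]))%180
E
python3 - <<'E'
from h import *
F={n:dict(np.load(n+'0.npz')) for n in('top','side')}
k=.64
def top(u,v,h): return ray(F['top'],u*k,v*k,h)
for nm,u,v in(('A',340,316),('B',480,290)):
    c=top(u,v,.12)
    for n in F:
        m,p=cloud(F[n],c[0],c[1],.045,.113,.13); print('lamp',nm,n,len(p),p.mean(0).round(4),np.percentile(p[:,2],[10,50,90]).round(4),p.min(0).round(4),p.max(0).round(4),cv2.minEnclosingCircle((p[:,:2]*1000).astype(np.float32)))
for i,(u,v) in enumerate(((543,362),(588,369),(548,416),(588,405))):
    c=top(u,v,.04)
    for n in F:
        m,p=cloud(F[n],c[0],c[1],.03,.040,.055); print('cap',i,n,len(p),np.median(p[:,2]).round(4),rect(p) if len(p)>3 else '')
for n in F:
    for j,v in enumerate((252,266,281,296,311,326)):
        c=top(250,v,.058); m,p=cloud(F[n],c[0],c[1],.0135,.052,.065); print('cell',n,c.round(3),len(p),p.mean(0).round(4))
    c=top(258,280,.03)
    m,p=cloud(F[n],c[0],c[1],.2,.030,.041); m2=abs(p[:,1]-c[1])<.04; print('disp',n,rect(p[m2]))
    m,p=cloud(F[n],*top(577,266,.05)[:2],.12,.050,.06); print('box',n,rect(p))
# composite crops
def crop(n,u,v,w,h,z): 
    im=cv2.imread(f'pics/{n}0.png'); return cv2.resize(im[v:v+h,u:u+w],(w*z,h*z),interpolation=cv2.INTER_CUBIC)
a=np.hstack([crop('top',195,165,50,60,5),crop('top',280,160,50,60,5),crop('top',140,125,50,100,3)]) if 0 else None
t=[crop('top',198,180,40,50,6),crop('top',283,160,40,50,6),crop('top',143,180,40,50,6)]
s=[crop('side',245,205,40,50,6),crop('side',248,145,40,50,6),crop('side',210,275,80,50,6)[:,:]]
A=np.hstack(t);B=np.hstack(s);A=np.pad(A,((0,0),(0,max(0,B.shape[1]-A.shape[1])),(0,0)));C=np.vstack([A,B]);print(C.shape)
cv2.imwrite('pics/c1.png',C[:, :800] if C.shape[1]<=800 else cv2.resize(C,(800,500)))
E
```

```text
lamp A top 129 [0.528  0.1241 0.1189] [0.115  0.1193 0.1212] [0.5056 0.1024 0.113 ] [0.5484 0.1455 0.1239] ((528.1826782226562, 124.39615631103516), 22.62923240661621)
lamp A side 183 [0.5265 0.1252 0.1199] [0.1154 0.1209 0.1229] [0.5045 0.1012 0.1134] [0.5491 0.1465 0.1251] ((527.9481201171875, 123.7307357788086), 23.928741455078125)
lamp B top 129 [ 0.5741 -0.1099  0.119 ] [0.1163 0.1193 0.1213] [ 0.5512 -0.1324  0.1134] [ 0.5968 -0.0885  0.123 ] ((574.0513305664062, -109.44635009765625), 22.926860809326172)
lamp B side 121 [ 0.5728 -0.1082  0.12  ] [0.1148 0.1215 0.1233] [ 0.5503 -0.1336  0.113 ] [ 0.5954 -0.0875  0.1249] ((573.0260620117188, -111.8859634399414), 24.69419288635254)
cap 0 top 72 0.0458 (array([ 0.45168256, -0.23136287]), [11.915285110473633, 39.32387924194336], np.float32(124.641426))
cap 0 side 54 0.048 (array([ 0.45241232, -0.23350421]), [14.59722900390625, 42.361488342285156], np.float32(129.4808))
cap 1 top 77 0.0455 (array([ 0.44115289, -0.3105112 ]), [12.540356636047363, 39.42270278930664], np.float32(14.043278))
cap 1 side 60 0.0482 (array([ 0.44127808, -0.3
[... 972 characters left out ...]
p.float32(3.7794082))
box top (array([ 0.62127771, -0.29096176]), [107.47943878173828, 140.72238159179688], np.float32(89.945724))
cell side [0.642 0.28  0.058] 102 [0.6425 0.2821 0.0597]
cell side [0.618 0.28  0.058] 105 [0.6178 0.2811 0.0597]
cell side [0.591 0.279 0.058] 120 [0.5911 0.2805 0.0594]
cell side [0.565 0.278 0.058] 123 [0.5649 0.2796 0.0596]
cell side [0.539 0.278 0.058] 123 [0.54  0.279 0.059]
cell side [0.514 0.277 0.058] 136 [0.5128 0.2774 0.0592]
disp side (array([0.6003573 , 0.28069635]), [41.353431701660156, 257.7389221191406], np.float32(3.3614035))
box side (array([ 0.6213385 , -0.29105948]), [110.19188690185547, 144.65147399902344], np.float32(90.18359))
(600, 960, 3)
```

View pics/c1.png

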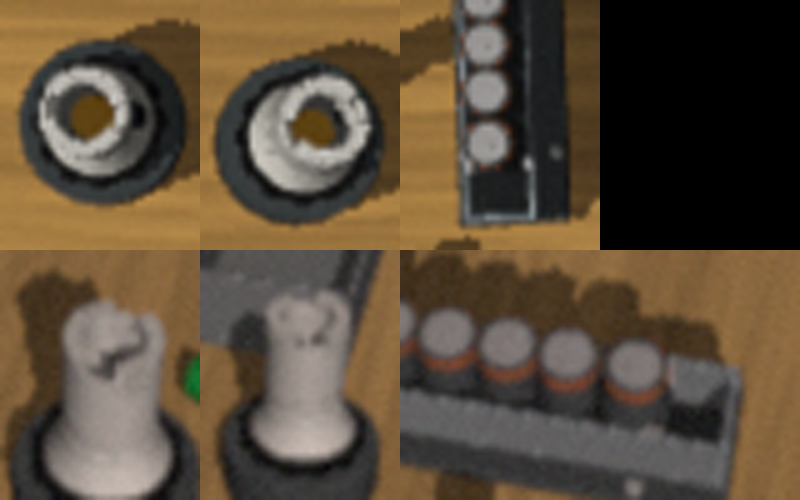

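The top row of the crop shows both lamp rims and the chute with an empty pick-up place below the last cell. The bottom row shows a notch on lamp A facing the side camera. Now the notch angles and the first move plan.

```bash
cat >> h.py <<'E'
def plan(x,y,z,yaw=None):
    """shift in tool axes (units of 75 mm) and spin (units of 90 deg); yaw = wanted angle of tool x, mod 180"""
    s=env.get_state(); R=np.array(s['ee_rot']); p=np.array(s['tool_pos'])
    d=R.T@(np.array([x,y,z])-p)/.075
    cur=np.degrees(np.arctan2(R[1,0],R[0,0])); dy=0 if yaw is None else (cur-yaw+90)%180-90
    print('t',round(s['clock'],2),'tcp',p.round(4),'yaw',round(cur,2),'q7',round(s['q'][6],1),'open',round(s['opening'],4),'F',s['wrist_force'].round(1),'tilt',R[:2,2].round(4)); print('  shift',d.round(3),'spin',round(dy/90,3))
E
python3 - <<'E'
from h import *
F={n:dict(np.load(n+'0.npz')) for n in('top','side')}
for nm,c in(('A',(.5280,.1242)),('B',(.5737,-.1100))):
    for n in F:
        P=pts(F[n]).reshape(-1,3); r=np.hypot(P[:,0]-c[0],P[:,1]-c[1]); m=(r>15.5e-3)&(r<21.5e-3)&(P[:,2]>.07)
        a=np.degrees(np.arctan2(P[m,1]-c[1],P[m,0]-c[0]))%360; z=P[m,2]
        print(nm,n,[(b,int(((a>=b)&(a<b+15)).sum()),int(1000*np.mean(z[(a>=b)&(a<b+15)])) if ((a>=b)&(a<b+15)).any() else 0) for b in range(0,360,15)])
plan(.5,-.25,.26,3); plan(.5135,.277,.26,3)
E
```

```text
A top [(0, 4, 119), (15, 7, 117), (30, 5, 114), (45, 7, 112), (60, 8, 104), (75, 6, 102), (90, 6, 100), (105, 5, 112), (120, 6, 112), (135, 5, 118), (150, 5, 119), (165, 4, 119), (180, 3, 119), (195, 5, 118), (210, 5, 119), (225, 4, 120), (240, 3, 107), (255, 2, 112), (270, 5, 111), (285, 4, 118), (300, 5, 119), (315, 6, 119), (330, 5, 118), (345, 4, 119)]
A side [(0, 5, 104), (15, 2, 122), (30, 21, 102), (45, 30, 99), (60, 27, 94), (75, 29, 95), (90, 28, 96), (105, 28, 95), (120, 17, 102), (135, 10, 108), (150, 4, 112), (165, 6, 122), (180, 4, 122), (195, 5, 122), (210, 7, 119), (225, 9, 114), (240, 12, 103), (255, 16, 103), (270, 24, 98), (285, 20, 109), (300, 14, 100), (315, 9, 114), (330, 3, 117), (345, 4, 121)]
B top [(0, 7, 117), (15, 6, 114), (30, 4, 120), (45, 4, 119), (60, 6, 119), (75, 4, 113), (90, 4, 108), (105, 3, 110), (120, 3, 112), (135, 4, 120), (150, 5, 119), (165, 4, 119), (180, 4, 120), (195, 4, 119), (210, 4, 120), (225, 4, 118), (240, 5, 119), (255, 5, 110), (270, 5, 106), (285, 6, 107), (300, 7, 107), (315, 6, 115), (330, 6, 113), (345, 7, 109)]
B side [(0, 6, 112), (15, 15, 103), (30, 13, 99), (45, 17, 97), (60, 22, 99), (75, 26, 98), (90, 23, 93), (105, 24, 94), (120, 18, 98), (135, 18, 98), (150, 7, 99), (165, 5, 112), (180, 2, 122), (195, 1, 122), (210, 4, 121), (225, 2, 120), (240, 8, 113), (255, 12, 103), (270, 7, 104), (285, 11, 104), (300, 7, 116), (315, 3, 119), (330, 2, 122), (345, 2, 122)]
t 0.1 tcp [ 0.1636 -0.6282  0.23  ] yaw 14.6 q7 -2.9 open 0.0856 F [ 0.1  0.4 -0.3] tilt [-0.0007  0.0023]
  shift [ 5.612 -3.75  -0.392] spin 0.129
t 0.1 tcp [ 0.1636 -0.6282  0.23  ] yaw 14.6 q7 -2.9 open 0.0856 F [ 0.1  0.4 -0.3] tilt [-0.0007  0.0023]
  shift [  7.557 -10.504  -0.376] spin 0.129
```

Emit:
arm_command([
  [0,0,-0.2],
  [0,0,-0.2],
  [0.4,-0.27,0],
  [0.4,-0.27,0],
  [0.4,-0.27,0],
  [0.4,-0.27,0],
  [0.4,-0.27,0],
  [0.4,-0.27,0],
  [0.4,-0.27,0],
  [0.4,-0.27,0],
  [0.4,-0.27,0],
  [0.4,-0.27,0],
  [0.4,-0.27,0],
  [0.4,-0.27,0],
  [0.4,-0.27,0],
  [0.4,-0.27,0],
  [0,0,0],
], spin=[0.065,0.065,0,0,0,0,0,0,0,0,0,0,0,0,0,0,0], hand=[0.3,0.3,0.3,0.3,0.3,0.3,0.3,0.3,0.3,0.3,0.3,0.3,0.3,0.3,0.3,0.3,0.3])

```text
clock: 1.52
tool_pos: [0.5808, -0.3151, 0.2461]
ee_rot: [[1.0, 0.024, -0.017], [0.024, -1.0, 0.019], [-0.016, -0.019, -1.0]]
wrist_force: [2.1, 1.1, 1.2]
opening: 0.0604
```

```bash
python3 -c "
from h import *
plan(.5135,.277,.20,3)"
```

```text
t 1.52 tcp [ 0.5808 -0.3151  0.2461] yaw 1.37 q7 -66.1 open 0.0604 F [2.1 1.1 1.2] tilt [-0.0166  0.019 ]
  shift [-0.698 -7.9    0.779] spin -0.018
```

Emit:
arm_command([
  [0,-0.15,0],
  [-0.04,-0.3,0],
  [-0.04,-0.4,0],
  [-0.04,-0.4,0],
  [-0.04,-0.4,0],
  [-0.04,-0.4,0],
  [-0.04,-0.4,0],
  [-0.04,-0.4,0],
  [-0.04,-0.4,0],
  [-0.04,-0.4,0],
  [-0.04,-0.4,0],
  [-0.04,-0.4,0],
  [-0.04,-0.4,0],
  [-0.04,-0.4,0],
  [-0.04,-0.4,0],
  [-0.04,-0.4,0],
  [-0.04,-0.3,0],
  [0,-0.2,0],
  [0,-0.1,0],
  [0,0,0],
], spin=[0,0,0,0,0,0,0,0,0,0,0,0,0,0,0,0,0,0,0,0], hand=[0.3,0.3,0.3,0.3,0.3,0.3,0.3,0.3,0.3,0.3,0.3,0.3,0.3,0.3,0.3,0.3,0.3,0.3,0.3,0.3])

```text
clock: 3.18
tool_pos: [0.5009, 0.2003, 0.2459]
ee_rot: [[0.999, 0.007, -0.038], [0.008, -1.0, 0.015], [-0.038, -0.015, -0.999]]
wrist_force: [-0.8, -0.2, 0.1]
opening: 0.06
```

```bash
python3 -c "
from h import *
plan(.5135,.277,.10,3)"
```

```text
t 3.18 tcp [0.5009 0.2003 0.2459] yaw 0.45 q7 -119.0 open 0.06 F [-0.8 -0.2  0.1] tilt [-0.0382  0.0145]
  shift [ 0.25  -0.992  1.952] spin -0.028
```

Emit:
arm_command([
  [0.02,-0.1,0],
  [0.03,-0.12,0],
  [0.03,-0.12,0],
  [0.03,-0.12,0],
  [0.03,-0.12,0.1],
  [0.03,-0.12,0.1],
  [0.03,-0.12,0.15],
  [0.03,-0.1,0.15],
  [0.03,-0.06,0.15],
  [0,-0.03,0.15],
  [0,0,0.15],
  [0,0,0.15],
  [0,0,0.15],
  [0,0,0.15],
  [0,0,0.1],
  [0,0,0.05],
  [0,0,0],
], spin=[-0.015,-0.013,0,0,0,0,0,0,0,0,0,0,0,0,0,0,0], hand=[0.3,0.3,0.3,0.3,0.3,0.3,0.3,0.3,0.3,0.3,0.3,0.3,0.3,0.3,0.3,0.3,0.3])

```text
clock: 4.6
tool_pos: [0.5131, 0.2759, 0.1121]
ee_rot: [[0.998, 0.044, -0.046], [0.044, -0.999, 0.006], [-0.046, -0.008, -0.999]]
wrist_force: [0.4, -0.1, -1.1]
opening: 0.0598
```

```bash
python3 -c "
from h import *
plan(.5135,.277,.05,3)"
```

```text
t 4.6 tcp [0.5131 0.2759 0.1121] yaw 2.54 q7 -128.7 open 0.0598 F [ 0.4 -0.1 -1.1] tilt [-0.0461  0.0063]
  shift [ 0.044 -0.008  0.826] spin -0.005
```

Emit:
arm_command([
  [0.02,0,0.12],
  [0.02,0,0.15],
  [0,0,0.15],
  [0,0,0.15],
  [0,0,0.15],
  [0,0,0.1],
  [0,0,0.05],
  [0,0,0.02],
  [0,0,0],
  [0,0,0],
  [0,0,0],
], spin=[-0.005,0,0,0,0,0,0,0,0,0,0], hand=[0.3,0.3,0.3,0.3,0.3,0.3,0.3,0.3,0.3,0.3,0.3])

```text
clock: 5.52
tool_pos: [0.5147, 0.2766, 0.039]
ee_rot: [[0.998, 0.052, -0.044], [0.052, -0.999, 0.007], [-0.043, -0.01, -0.999]]
wrist_force: [-0.1, 0.3, 0.3]
opening: 0.0599
```

```bash
python3 -c "
from h import *
plan(.5135,.277,.044,3)
f=grab('side','s1');im=cv2.imread('pics/s1.png');cv2.imwrite('pics/s1b.png',cv2.resize(im[200:340,140:300],(800,700))[:600])"
```

```text
t 5.52 tcp [0.5147 0.2766 0.039 ] yaw 2.98 q7 -130.6 open 0.0599 F [-0.1  0.3  0.3] tilt [-0.0436  0.0073]
  shift [-0.018 -0.006 -0.066] spin -0.0
```

View pics/s1b.png

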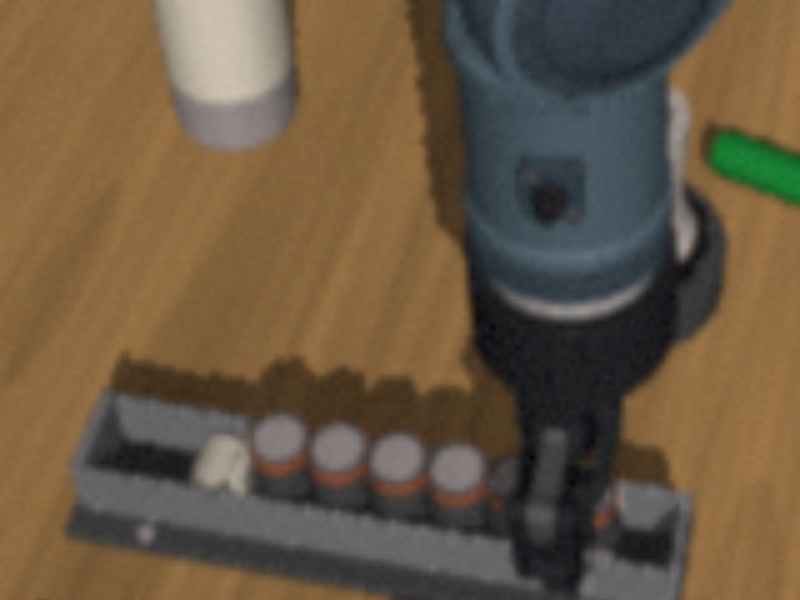

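The near finger, at about (555,480) in the crop, stands at the bad cell; the other five cells sit to its left. I'll rise a few millimetres and close.

Emit:
arm_command([
  [0,0,-0.07],
  [0,0,0],
  [0,0,0],
  [0,0,0],
  [0,0,0],
  [0,0,0],
  [0,0,0],
  [0,0,0],
  [0,0,0],
], spin=[0,0,0,0,0,0,0,0,0], hand=[0.3,0.3,0.8,0.8,0.8,0.8,0.8,0.8,0.8], newtons=50)

```text
clock: 6.32
tool_pos: [0.517, 0.2768, 0.0479]
ee_rot: [[0.998, 0.051, -0.039], [0.051, -0.999, 0.008], [-0.038, -0.01, -0.999]]
wrist_force: [0.1, 0.4, 1.1]
opening: 0.0231
```

Emit:
arm_command([
  [0,0,0],
  [0,0,0],
  [0,0,-0.06],
  [0,0,-0.06],
  [0,0,0],
], spin=[0,0,0,0,0], hand=[0.8,0.8,0.8,0.8,0.8])

```text
clock: 6.73
tool_pos: [0.5167, 0.2767, 0.0545]
ee_rot: [[0.998, 0.052, -0.04], [0.052, -0.999, 0.009], [-0.039, -0.011, -0.999]]
wrist_force: [2.0, 0.2, 2.0]
opening: 0.0231
```

```bash
python3 -c "
from h import *
plan(.517,.277,.044,3)
f=grab('side','s2');im=cv2.imread('pics/s2.png');cv2.imwrite('pics/s2b.png',cv2.resize(im[200:340,140:300],(800,700))[100:])"
```

```text
t 6.73 tcp [0.5167 0.2767 0.0545] yaw 2.98 q7 -130.0 open 0.0231 F [2.  0.2 2. ] tilt [-0.0398  0.0093]
  shift [ 0.01  -0.002  0.139] spin -0.0
```

View pics/s2b.png

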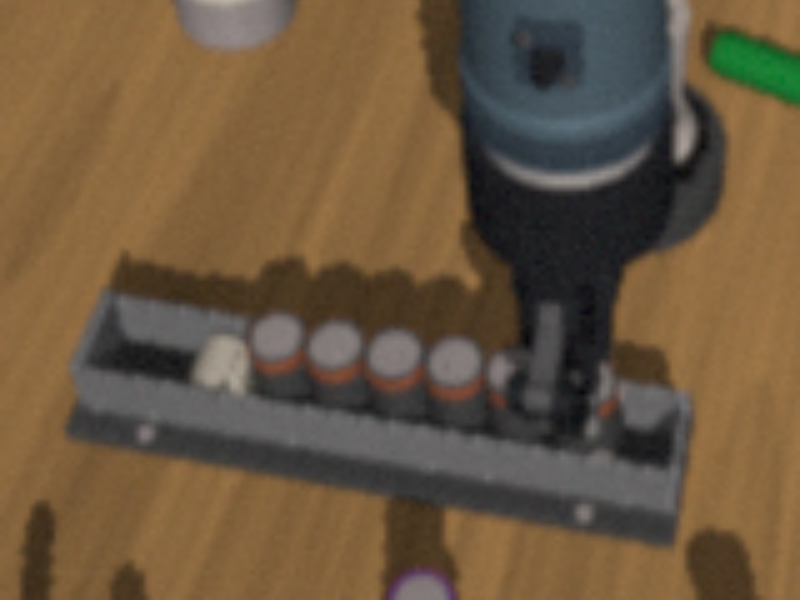

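The bad cell's red band rose from about y=415 to 395, so it appears held. I'll continue lifting.

Emit:
arm_command([
  [0,0,-0.06],
  [0,0,-0.1],
  [0,0,-0.15],
  [0,0,-0.15],
  [0,0,-0.15],
  [0,0,-0.15],
  [0,0,-0.15],
  [0,0,-0.15],
  [0,0,-0.1],
  [0,0,-0.05],
  [0,0,0],
], spin=[0,0,0,0,0,0,0,0,0,0,0], hand=[0.8,0.8,0.8,0.8,0.8,0.8,0.8,0.8,0.8,0.8,0.8])

```text
clock: 7.7
tool_pos: [0.5183, 0.2763, 0.1602]
ee_rot: [[0.998, 0.053, -0.042], [0.053, -0.999, 0.007], [-0.042, -0.009, -0.999]]
wrist_force: [0.1, -0.4, -0.7]
opening: 0.023
```

```bash
python3 -c "
from h import *
plan(.621,-.29,.24)
f=grab('side','s3');im=cv2.imread('pics/s3.png');cv2.imwrite('pics/s3b.png',cv2.resize(im[180:340,140:300],(600,600)))"
```

```text
t 7.7 tcp [0.5183 0.2763 0.1602] yaw 3.07 q7 -126.8 open 0.023 F [ 0.1 -0.4 -0.7] tilt [-0.0421  0.0067]
  shift [ 0.918  7.602 -1.171] spin 0.0
```

View pics/s3b.png

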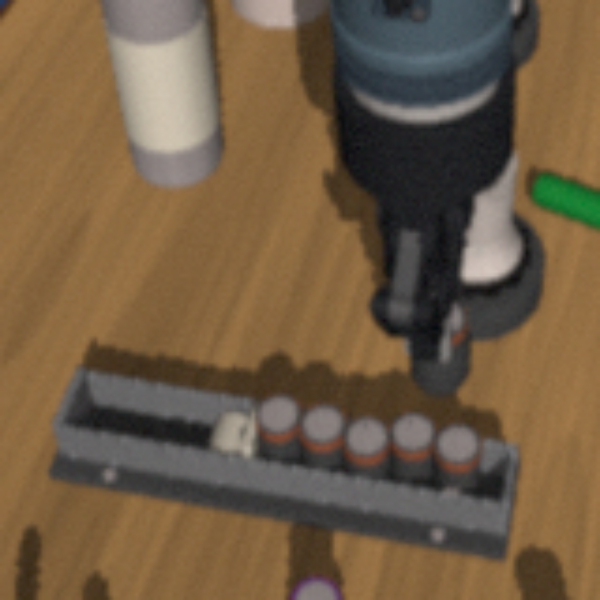

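The cell at (440,350) is held, and the five good cells have advanced toward the front stop. On to the box.

Emit:
arm_command([
  [0,0,-0.2],
  [0,0,-0.3],
  [0,0.1,-0.3],
  [0,0.2,-0.25],
  [0,0.35,-0.1],
  [0,0.4,0],
  [0,0.4,0],
  [0,0.4,0],
  [0,0.4,0],
  [0,0.4,0],
  [0,0.4,0],
  [0,0.4,0],
  [0,0.4,0],
  [0,0.4,0],
  [0,0.4,0],
  [0,0.4,0],
  [0,0.4,0],
  [0,0.4,0],
  [0,0.25,0],
  [0,0.1,0],
], spin=[0,0,0,0,0,0,0,0,0,0,0,0,0,0,0,0,0,0,0,0], hand=[0.8,0.8,0.8,0.8,0.8,0.8,0.8,0.8,0.8,0.8,0.8,0.8,0.8,0.8,0.8,0.8,0.8,0.8,0.8,0.8])

```text
clock: 9.42
tool_pos: [0.5385, -0.2057, 0.2277]
ee_rot: [[0.995, 0.067, -0.077], [0.068, -0.998, 0.007], [-0.076, -0.012, -0.997]]
wrist_force: [-0.6, -0.1, -0.1]
opening: 0.0234
```

```bash
python3 -c "
from h import *
plan(.621,-.29,.12)"
```

```text
t 9.42 tcp [ 0.5385 -0.2057  0.2277] yaw 3.92 q7 -73.5 open 0.0234 F [-0.6 -0.1 -0.1] tilt [-0.0766  0.0066]
  shift [1.126 1.212 1.341] spin 0.0
```

Emit:
arm_command([
  [0.1,0.1,0],
  [0.1,0.1,0],
  [0.1,0.1,0],
  [0.1,0.1,0],
  [0.1,0.1,0],
  [0.1,0.1,0],
  [0.1,0.1,0],
  [0.1,0.1,0],
  [0.1,0.1,0],
  [0.1,0.1,0],
  [0,0.05,0],
  [0,0,0],
  [0,0,0],
], spin=[0,0,0,0,0,0,0,0,0,0,0,0,0], hand=[0.8,0.8,0.8,0.8,0.8,0.8,0.8,0.8,0.8,0.8,0.8,0.8,0.8])

```text
clock: 10.5
tool_pos: [0.6342, -0.2641, 0.2138]
ee_rot: [[0.993, 0.093, -0.079], [0.095, -0.995, 0.02], [-0.077, -0.027, -0.997]]
wrist_force: [0.4, 0.6, 0.4]
opening: 0.0233
```

```bash
python3 -c "
from h import *
plan(.621,-.29,.12)"
```

```text
t 10.5 tcp [ 0.6342 -0.2641  0.2138] yaw 5.45 q7 -69.9 open 0.0233 F [0.4 0.6 0.4] tilt [-0.0792  0.0195]
  shift [-0.11   0.361  1.254] spin 0.0
```

Emit:
arm_command([
  [-0.04,0.12,0],
  [-0.04,0.12,0.1],
  [-0.04,0.1,0.25],
  [0,0,0.4],
  [0,0,0.4],
  [0,0,0.3],
  [0,0,0.2],
  [0,0,0.05],
  [0,0,0],
], spin=[0,0,0,0,0,0,0,0,0], hand=[0.8,0.8,0.8,0.8,0.8,0.8,0.8,0.8,0.8])

```text
clock: 11.25
tool_pos: [0.6135, -0.2952, 0.0831]
ee_rot: [[0.993, 0.091, -0.077], [0.093, -0.996, 0.015], [-0.075, -0.022, -0.997]]
wrist_force: [-0.8, 0.4, 0.3]
opening: 0.0231
```

```bash
python3 -c "
from h import *
plan(.621,-.29,.054)"
```

```text
t 11.25 tcp [ 0.6135 -0.2952  0.0831] yaw 5.32 q7 -68.3 open 0.0231 F [-0.8  0.4  0.3] tilt [-0.0769  0.0146]
  shift [ 0.135 -0.051  0.38 ] spin 0.0
```

Emit:
arm_command([
  [0.04,0,0.1],
  [0.04,0,0.12],
  [0.03,0,0.1],
  [0,0,0.03],
  [0,0,0],
  [0,0,0],
  [0,0,0],
  [0,0,0],
  [0,0,0],
  [0,0,-0.1],
  [0,0,-0.3],
  [0,0,-0.4],
  [0,0,-0.4],
  [0,0,-0.4],
  [0,0,-0.4],
  [0,0,-0.3],
  [0,0,-0.1],
  [0,0,0],
], spin=[0,0,0,0,0,0,0,0,0,0,0,0,0,0,0,0,0,0], hand=[0.8,0.8,0.8,0.8,0.8,0.4,0.4,0.4,0.4,0.4,0.4,0.4,0.4,0.4,0.4,0.4,0.4,0.4])

```text
clock: 12.75
tool_pos: [0.637, -0.2982, 0.2532]
ee_rot: [[0.994, 0.091, -0.065], [0.092, -0.996, 0.009], [-0.064, -0.015, -0.998]]
wrist_force: [0.1, 0.9, -0.1]
opening: 0.0514
```

```bash
python3 -c "
from h import *
plan(.50,.277,.25)
f=grab('top','t2'); m=pts(f)
x=m[(abs(m[...,0]-.621)<.05)&(abs(m[...,1]+.29)<.06)&(m[...,2]>.012)&(m[...,2]<.08)]; print(len(x),x.mean(0),x.max(0))
im=cv2.imread('pics/t2.png'); cv2.imwrite('pics/t2b.png',cv2.resize(im[120:300,140:420],(800,514),interpolation=cv2.INTER_CUBIC))"
```

```text
t 12.75 tcp [ 0.637  -0.2982  0.2532] yaw 5.29 q7 -67.3 open 0.0514 F [ 0.1  0.9 -0.1] tilt [-0.0651  0.0094]
  shift [-1.107 -7.802  0.234] spin 0.0
143 [ 0.61617231 -0.29199636  0.04414838] [ 0.63421734 -0.27969549  0.05770308]
```

View pics/t2b.png

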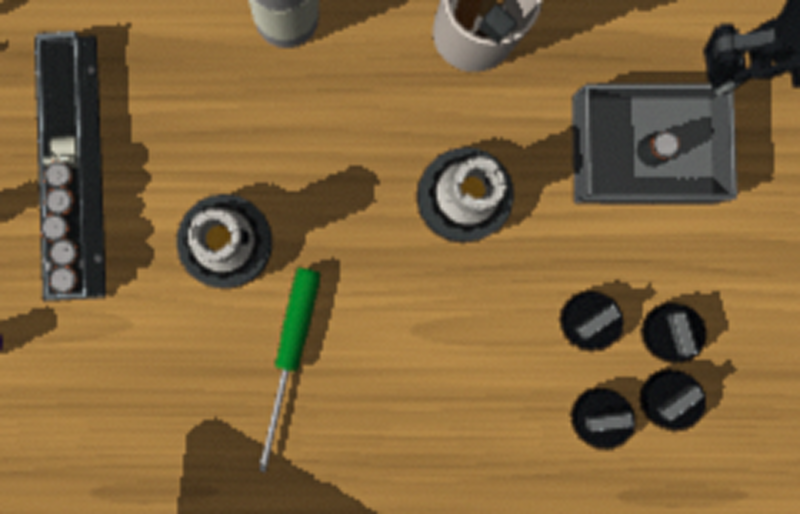

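The swollen cell stands in the box at (665,145), and the good cells have advanced to the front stop at (63,280). Next I fetch the first good cell, moving slower to limit tilt drift.

```bash
python3 - <<'E'
from h import *
f=grab('side'); np.savez('s_t2.npz',**f)
t=grab('top'); 
for n,g in(('side',f),('top',t)):
    for x in(.4885,.5145,.5405): 
        m,p=cloud(g,x,.276,.0145,.052,.065); c=p.mean(0); m,p=cloud(g,c[0],c[1],.0135,.054,.065); print(n,len(p),p.mean(0).round(4),((p[:,:2].max(0)+p[:,:2].min(0))/2).round(4))
plan(.4885,.276,.25,3)
E
```

```text
side 121 [0.4882 0.2739 0.0594] [0.4883 0.2729]
side 122 [0.5144 0.2744 0.0596] [0.5147 0.2734]
side 111 [0.5402 0.2803 0.0598] [0.5407 0.2802]
top 73 [0.4898 0.2731 0.0574] [0.4899 0.2729]
top 71 [0.5153 0.2737 0.0572] [0.514  0.2737]
top 63 [0.5402 0.28   0.0577] [0.5409 0.2802]
t 12.9 tcp [ 0.6348 -0.2974  0.2485] yaw 5.31 q7 -67.3 open 0.0511 F [ 0.3 -0.2 -0.5] tilt [-0.0721  0.0122]
  shift [-1.233 -7.791  0.214] spin 0.026
```

Emit:
arm_command([
  [0,-0.1,0],
  [-0.04,-0.2,0],
  [-0.04,-0.25,0],
  [-0.04,-0.25,0],
  [-0.04,-0.25,0],
  [-0.04,-0.25,0],
  [-0.04,-0.25,0],
  [-0.04,-0.25,0],
  [-0.04,-0.25,0],
  [-0.04,-0.25,0],
  [-0.04,-0.25,0],
  [-0.04,-0.25,0],
  [-0.04,-0.25,0],
  [-0.04,-0.25,0],
  [-0.04,-0.25,0],
  [-0.04,-0.25,0],
  [-0.04,-0.25,0],
  [-0.04,-0.25,0],
  [-0.04,-0.25,0],
  [-0.04,-0.25,0],
], spin=[0,0,0,0,0,0,0,0,0,0,0,0,0,0,0,0,0,0,0,0], hand=[0.4,0.4,0.4,0.4,0.4,0.4,0.4,0.4,0.4,0.4,0.4,0.4,0.4,0.4,0.4,0.4,0.4,0.4,0.4,0.4])

```text
clock: 14.57
tool_pos: [0.5044, 0.0786, 0.2147]
ee_rot: [[0.982, 0.085, -0.169], [0.091, -0.996, 0.026], [-0.166, -0.041, -0.985]]
wrist_force: [-0.4, -0.1, 0.2]
opening: 0.0513
```

```bash
python3 -c "
from h import *
plan(.4885,.276,.15,3)"
```

```text
t 14.57 tcp [0.5044 0.0786 0.2147] yaw 5.27 q7 -99.8 open 0.0513 F [-0.4 -0.1  0.2] tilt [-0.1688  0.0264]
  shift [ 0.173 -2.603  0.956] spin 0.025
```

Emit:
arm_command([
  [0,0,0],
  [0,0,0],
  [0,0,0],
  [0,0,0],
  [0,0,0],
  [0,0,0],
], spin=[0,0,0,0,0,0], hand=[0.4,0.4,0.4,0.4,0.4,0.4])

```text
clock: 15.07
tool_pos: [0.4973, 0.0809, 0.2079]
ee_rot: [[0.979, 0.091, -0.184], [0.097, -0.995, 0.025], [-0.181, -0.042, -0.983]]
wrist_force: [0.8, 0.6, -0.1]
opening: 0.0517
```

Emit:
arm_command([
  [0,0,-0.1],
  [0,0,-0.1],
  [0,0,-0.1],
  [0,0,-0.1],
  [0,0,-0.1],
  [0,0,-0.1],
], spin=[0,0,0,0,0,0], hand=[0.4,0.4,0.4,0.4,0.4,0.4])

```text
clock: 15.57
tool_pos: [0.5069, 0.0761, 0.2558]
ee_rot: [[0.979, 0.085, -0.185], [0.091, -0.996, 0.025], [-0.182, -0.041, -0.982]]
wrist_force: [1.3, -0.1, 0.1]
opening: 0.0511
```

Emit:
arm_command([
  [0.1,0,0],
  [0.1,0,0],
  [0.1,0,0],
  [0.1,0,0],
], spin=[0,0,0,0], hand=[0.4,0.4,0.4,0.4])

```text
clock: 15.9
tool_pos: [0.5405, 0.0794, 0.2542]
ee_rot: [[0.98, 0.085, -0.177], [0.091, -0.996, 0.025], [-0.174, -0.04, -0.984]]
wrist_force: [-0.4, -0.3, 0.3]
opening: 0.0512
```

Emit:
arm_command([
  [-0.1,0,0],
  [-0.1,0,0],
  [-0.1,0,0],
  [-0.1,0,0],
], spin=[0,0,0,0], hand=[0.4,0.4,0.4,0.4])

```text
clock: 16.23
tool_pos: [0.5109, 0.0771, 0.2564]
ee_rot: [[0.98, 0.085, -0.182], [0.092, -0.995, 0.026], [-0.179, -0.042, -0.983]]
wrist_force: [-0.4, -0.1, -0.8]
opening: 0.0512
```

Emit:
arm_command([
  [0,-0.1,0],
  [0,-0.1,0],
  [0,-0.1,0],
  [0,-0.1,0],
], spin=[0,0,0,0], hand=[0.4,0.4,0.4,0.4])

```text
clock: 16.57
tool_pos: [0.5051, 0.1071, 0.2581]
ee_rot: [[0.98, 0.082, -0.183], [0.088, -0.996, 0.024], [-0.18, -0.04, -0.983]]
wrist_force: [-0.1, 0.0, 0.8]
opening: 0.0516
```

Emit:
arm_command([
  [0.2,0,-0.2],
  [0.35,0,-0.1],
  [0.35,0,-0.1],
  [0.35,0,-0.1],
  [0.35,0,-0.1],
  [0.35,0,-0.1],
  [0.35,0,-0.1],
  [0.2,0,0],
  [0.0,0,0],
  [0,0,0],
], spin=[0,0,0,0,0,0,0,0,0,0], hand=[0.4,0.4,0.4,0.4,0.4,0.4,0.4,0.4,0.4,0.4])

```text
clock: 17.4
tool_pos: [0.7043, 0.1413, 0.2821]
ee_rot: [[0.978, 0.098, -0.185], [0.105, -0.994, 0.027], [-0.181, -0.046, -0.982]]
wrist_force: [0.5, 0.2, 0.2]
opening: 0.0514
```

Emit:
arm_command([
  [-0.05,0,0],
  [-0.1,0,0],
  [-0.1,0,0],
  [-0.1,0,0],
  [-0.1,0,0],
  [-0.1,0,0],
  [-0.1,0,0],
  [-0.1,0,0],
  [-0.1,0,0],
  [-0.1,0,0],
  [-0.1,0,0],
  [-0.1,0,0],
  [-0.1,0,0],
  [-0.1,0,0],
  [-0.1,0,0],
  [-0.1,0,0],
  [-0.1,0,0],
  [-0.1,0,0],
  [-0.1,0,0],
  [0,0,0],
], spin=[0,0,0,0,0,0,0,0,0,0,0,0,0,0,0,0,0,0,0,0], hand=[0.4,0.4,0.4,0.4,0.4,0.4,0.4,0.4,0.4,0.4,0.4,0.4,0.4,0.4,0.4,0.4,0.4,0.4,0.4,0.4])

```text
clock: 19.07
tool_pos: [0.5449, 0.1266, 0.3142]
ee_rot: [[0.977, 0.102, -0.187], [0.108, -0.994, 0.024], [-0.183, -0.044, -0.982]]
wrist_force: [-1.0, 0.2, 0.7]
opening: 0.0515
```

```bash
python3 -c "
from h import *
s=env.get_state();print(s['q'].round(1),s['effort'].round(1))
plan(.4890,.274,.2,3)"
```

```text
[   4.3   17.   -23.7   90.1    2.    84.1 -103.3] [  0.3 -37.9  -2.5 -25.2  -0.3   0.6   0. ]
t 19.07 tcp [0.5449 0.1266 0.3142] yaw 6.34 q7 -103.3 open 0.0515 F [-1.   0.2  0.7] tilt [-0.1869  0.0238]
  shift [-0.236 -1.963  1.682] spin 0.037
```

Emit:
arm_command([
  [0,0.3,0],
  [0,0.4,0],
  [0,0.4,0],
  [0,0.4,0],
  [0,0.3,0],
  [0,0,0],
  [0,0,0],
], spin=[0,0,0,0,0,0,0], hand=[0.4,0.4,0.4,0.4,0.4,0.4,0.4])

```text
clock: 19.65
tool_pos: [0.5593, -0.0093, 0.3083]
ee_rot: [[0.977, 0.11, -0.183], [0.116, -0.993, 0.025], [-0.179, -0.046, -0.983]]
wrist_force: [-0.1, 1.4, -0.2]
opening: 0.0513
```

Emit:
arm_command([
  [0,-0.1,0],
  [0,-0.1,0],
  [0,-0.1,0],
  [0,-0.1,0],
  [0,-0.1,0],
  [0,-0.1,0],
  [0,-0.1,0],
  [0,-0.1,0],
  [0,-0.1,0],
  [0,-0.1,0],
  [0,-0.1,0],
  [0,-0.1,0],
  [0,-0.1,0],
  [0,0,0],
], spin=[0,0,0,0,0,0,0,0,0,0,0,0,0,0], hand=[0.4,0.4,0.4,0.4,0.4,0.4,0.4,0.4,0.4,0.4,0.4,0.4,0.4,0.4])

```text
clock: 20.82
tool_pos: [0.5452, 0.1089, 0.3142]
ee_rot: [[0.975, 0.125, -0.183], [0.132, -0.991, 0.028], [-0.178, -0.051, -0.983]]
wrist_force: [-0.9, 0.8, 0.3]
opening: 0.0512
```

```bash
python3 -c "
from h import *
s=env.get_state();print(s['q'].round(1),s['effort'].round(1))
plan(.4890,.274,.2,3)"
```

```text
[   5.9   16.4  -23.4   90.7    1.8   83.8 -100.1] [  1.3 -37.4  -1.5 -25.4  -0.1   0.6  -0.1]
t 20.82 tcp [0.5452 0.1089 0.3142] yaw 7.7 q7 -100.1 open 0.0512 F [-0.9  0.8  0.3] tilt [-0.1832  0.0279]
  shift [-0.169 -2.196  1.695] spin 0.052
```

Emit:
arm_command([
  [0,0,-0.3],
  [0,0,-0.4],
  [0,0,-0.4],
  [0,0,-0.3],
  [0,0,0],
  [0,0,0],
], spin=[0,0,0,0,0,0], hand=[0.4,0.4,0.4,0.4,0.4,0.4])

```text
clock: 21.32
tool_pos: [0.5637, 0.1045, 0.4186]
ee_rot: [[0.974, 0.123, -0.19], [0.13, -0.991, 0.025], [-0.185, -0.049, -0.981]]
wrist_force: [0.5, -0.7, -0.8]
opening: 0.051
```

Emit:
arm_command([
  [0,0,0.3],
  [0,0,0.4],
  [0,0,0.4],
  [0,0,0.3],
  [0,0,0],
  [0,0,0],
], spin=[0,0,0,0,0,0], hand=[0.4,0.4,0.4,0.4,0.4,0.4])

```text
clock: 21.82
tool_pos: [0.5425, 0.1048, 0.3094]
ee_rot: [[0.975, 0.119, -0.19], [0.126, -0.992, 0.024], [-0.185, -0.047, -0.982]]
wrist_force: [-0.3, -0.0, 1.7]
opening: 0.0512
```

Emit:
arm_command([
  [0,0,0],
  [0,0,0],
  [0,0,0],
  [0,0,0],
  [0,0,0],
  [0,0,0],
  [0,0,0],
  [0,0,0],
], spin=[-0.07,-0.07,-0.07,-0.07,-0.07,-0.07,0,0], hand=[0.4,0.4,0.4,0.4,0.4,0.4,0.4,0.4])

```text
clock: 22.48
tool_pos: [0.5471, 0.1036, 0.3169]
ee_rot: [[0.68, 0.71, -0.181], [0.725, -0.688, 0.025], [-0.107, -0.149, -0.983]]
wrist_force: [0.9, 0.4, 1.0]
opening: 0.0511
```

Emit:
arm_command([
  [0,0,0],
  [0,0,0],
  [0,0,0],
  [0,0,0],
  [0,0,0],
  [0,0,0],
  [0,0,0],
  [0,0,0],
], spin=[-0.03,-0.03,-0.03,-0.03,-0.03,-0.03,0,0], hand=[0.4,0.4,0.4,0.4,0.4,0.4,0.4,0.4])

```text
clock: 23.15
tool_pos: [0.5509, 0.1032, 0.3231]
ee_rot: [[0.466, 0.868, -0.172], [0.883, -0.469, 0.026], [-0.058, -0.164, -0.985]]
wrist_force: [-0.0, 0.5, 0.2]
opening: 0.0515
```

Emit:
arm_command([
  [0,0,0],
  [0,0,0],
  [0,0,0],
  [0,0,0],
  [0,0,0],
  [0,0,0],
  [0,0,0],
  [0,0,0],
  [0,0,0],
  [0,0,0],
  [0,0,0],
  [0,0,0],
  [0,0,0],
  [0,0,0],
  [0,0,0],
  [0,0,0],
], spin=[-0.03,0.03,-0.03,0.03,-0.03,0.03,-0.03,0.03,-0.03,0.03,-0.03,0.03,-0.03,0.03,-0.03,0.03], hand=[0.4,0.4,0.4,0.4,0.4,0.4,0.4,0.4,0.4,0.4,0.4,0.4,0.4,0.4,0.4,0.4])

```text
clock: 24.48
tool_pos: [0.5538, 0.1029, 0.3282]
ee_rot: [[0.503, 0.849, -0.165], [0.862, -0.506, 0.027], [-0.061, -0.155, -0.986]]
wrist_force: [-1.0, -0.4, -0.5]
opening: 0.0517
```

Emit:
arm_command([
  [0,0,0],
  [0,0,0],
  [0,0,0],
  [0,0,0],
  [0,0,0],
  [0,0,0],
  [0,0,0],
  [0,0,0],
  [0,0,0],
  [0,0,0],
  [0,0,0],
  [0,0,0],
], spin=[0,0,0,0,0,0,0,0,0,0,0,0], hand=[0.4,0.4,0.4,0.4,0.4,0.4,0.4,0.4,0.4,0.4,0.4,0.4])

```text
clock: 25.48
tool_pos: [0.5542, 0.1029, 0.3291]
ee_rot: [[0.507, 0.846, -0.164], [0.86, -0.51, 0.027], [-0.061, -0.154, -0.986]]
wrist_force: [0.7, -0.5, -0.7]
opening: 0.0511
```

Emit:
arm_command([
  [0.1,0,0],
  [-0.1,0,0],
  [0.1,0,0],
  [-0.1,0,0],
  [0.1,0,0],
  [-0.1,0,0],
  [0.1,0,0],
  [-0.1,0,0],
  [0.1,0,0],
  [-0.1,0,0],
  [0.1,0,0],
  [-0.1,0,0],
], spin=[0,0,0,0,0,0,0,0,0,0,0,0], hand=[0.4,0.4,0.4,0.4,0.4,0.4,0.4,0.4,0.4,0.4,0.4,0.4])

```text
clock: 26.48
tool_pos: [0.5545, 0.105, 0.3291]
ee_rot: [[0.505, 0.848, -0.163], [0.861, -0.508, 0.028], [-0.059, -0.155, -0.986]]
wrist_force: [0.0, 1.8, 0.1]
opening: 0.0513
```

Emit:
arm_command([
  [-0.07,0.07,0],
  [-0.14,0.14,-0.02],
  [-0.18,0.17,-0.02],
  [-0.18,0.17,-0.02],
  [-0.18,0.17,-0.02],
  [-0.18,0.17,-0.02],
  [-0.18,0.17,-0.02],
  [-0.18,0.17,-0.02],
  [-0.18,0.17,-0.02],
  [-0.18,0.17,-0.02],
  [-0.18,0.17,-0.02],
  [-0.18,0.17,-0.02],
  [-0.18,0.17,-0.02],
  [-0.18,0.17,-0.02],
  [-0.18,0.17,-0.02],
  [-0.18,0.17,-0.02],
  [-0.18,0.17,-0.02],
  [-0.18,0.17,-0.02],
  [-0.18,0.17,-0.02],
  [0,0,0],
], spin=[0,0,0,0,0,0,0,0,0,0,0,0,0,0,0,0,0,0,0,0], hand=[0.4,0.4,0.4,0.4,0.4,0.4,0.4,0.4,0.4,0.4,0.4,0.4,0.4,0.4,0.4,0.4,0.4,0.4,0.4,0.4])

```text
clock: 28.15
tool_pos: [0.6299, -0.259, 0.3341]
ee_rot: [[0.513, 0.842, -0.166], [0.855, -0.518, 0.02], [-0.07, -0.152, -0.986]]
wrist_force: [-0.3, -1.1, 1.0]
opening: 0.0512
```

```bash
python3 -c "
from h import *
s=env.get_state();print(s['q'].round(1),s['dq'].round(1))
plan(.4890,.274,.2,3)"
```

```text
[ 30.5  29.5 -19.5  70.1  10.5  91.5 -19.3] [ 0.1 -0.7 -1.1  1.6 -1.9  1.  -0.6]
t 28.15 tcp [ 0.6299 -0.259   0.3341] yaw 59.04 q7 -19.3 open 0.0512 F [-0.3 -1.1  1. ] tilt [-0.1664  0.0196]
  shift [ 5.239 -4.988  2.214] spin 0.623
```

Emit:
arm_command([
  [0.07,-0.07,0],
  [0.14,-0.14,0.02],
  [0.18,-0.17,0.02],
  [0.18,-0.17,0.02],
  [0.18,-0.17,0.02],
  [0.18,-0.17,0.02],
  [0.18,-0.17,0.02],
  [0.18,-0.17,0.02],
  [0.18,-0.17,0.02],
  [0.18,-0.17,0.02],
  [0.18,-0.17,0.02],
  [0.18,-0.17,0.02],
  [0.18,-0.17,0.02],
  [0.18,-0.17,0.02],
  [0.18,-0.17,0.02],
  [0.18,-0.17,0.02],
  [0.18,-0.17,0.02],
  [0.18,-0.17,0.02],
  [0.18,-0.17,0.02],
  [0,0,0],
], spin=[0,0,0,0,0,0,0,0,0,0,0,0,0,0,0,0,0,0,0,0], hand=[0.4,0.4,0.4,0.4,0.4,0.4,0.4,0.4,0.4,0.4,0.4,0.4,0.4,0.4,0.4,0.4,0.4,0.4,0.4,0.4])

```text
clock: 29.82
tool_pos: [0.5262, 0.1238, 0.3291]
ee_rot: [[0.479, 0.86, -0.177], [0.875, -0.483, 0.024], [-0.065, -0.167, -0.984]]
wrist_force: [-1.3, 2.2, 0.9]
opening: 0.0512
```

```bash
python3 -c "
from h import *
s=env.get_state();print(s['q'].round(1),s['dq'].round(1))
plan(.4890,.274,.2,3)"
```

```text
[ 11.3  15.  -31.8  91.6   3.   84.7 -49.7] [-0.3 -1.5  0.8  1.1  1.6  0.5  0.8]
t 29.82 tcp [0.5262 0.1238 0.3291] yaw 61.29 q7 -49.7 open 0.0512 F [-1.3  2.2  0.9] tilt [-0.177   0.0243]
  shift [ 1.627 -1.107  1.83 ] spin 0.648
```

Emit:
arm_command([
  [0.07,0.08,-0.02],
  [0.13,0.15,-0.03],
  [0.13,0.15,-0.03],
  [0.13,0.15,-0.03],
  [0.13,0.15,-0.03],
  [0.13,0.15,-0.03],
  [0.13,0.15,-0.03],
  [0.13,0.15,-0.03],
  [0.13,0.15,-0.03],
  [0.13,0.15,-0.03],
  [0.13,0.15,-0.03],
  [0.13,0.15,-0.03],
  [0.13,0.15,-0.03],
  [0.13,0.15,-0.03],
  [0.13,0.15,-0.03],
  [0.13,0.15,-0.03],
  [0.13,0.15,-0.03],
  [0.13,0.15,-0.03],
  [0.13,0.15,-0.03],
  [0,0,0],
], spin=[0,0,0,0,0,0,0,0,0,0,0,0,0,0,0,0,0,0,0,0], hand=[0.4,0.4,0.4,0.4,0.4,0.4,0.4,0.4,0.4,0.4,0.4,0.4,0.4,0.4,0.4,0.4,0.4,0.4,0.4,0.4])

```text
clock: 31.48
tool_pos: [0.8157, 0.1675, 0.3146]
ee_rot: [[0.492, 0.852, -0.179], [0.866, -0.5, 0.004], [-0.086, -0.157, -0.984]]
wrist_force: [0.7, 0.2, -1.0]
opening: 0.0513
```

```bash
python3 -c "
from h import *
s=env.get_state();print(s['q'].round(1),s['dq'].round(1))
plan(.4890,.274,.2,3)"
```

```text
[ -5.4  52.6 -24.9  35.2  15.8 104.2 -50.1] [ 0.7 -0.8  0.4  2.  -0.3  0.8 -0.4]
t 31.48 tcp [0.8157 0.1675 0.3146] yaw 60.4 q7 -50.1 open 0.0513 F [ 0.7  0.2 -1. ] tilt [-0.1788  0.0038]
  shift [-0.782 -4.181  2.287] spin 0.638
```

Emit:
arm_command([
  [0.04,0.05,-0.01],
  [0.05,0.06,-0.01],
  [0.05,0.06,-0.01],
  [0.05,0.06,-0.01],
  [0.05,0.06,-0.01],
  [0.05,0.06,-0.01],
  [0.05,0.06,-0.01],
  [0.05,0.06,-0.01],
  [0,0,0],
], spin=[0,0,0,0,0,0,0,0,0], hand=[0.4,0.4,0.4,0.4,0.4,0.4,0.4,0.4,0.4])

```text
clock: 32.23
tool_pos: [0.8608, 0.1676, 0.3079]
ee_rot: [[0.498, 0.848, -0.184], [0.862, -0.507, -0.002], [-0.095, -0.158, -0.983]]
wrist_force: [0.9, -1.0, -0.6]
opening: 0.0512
```

```bash
python3 -c "
from h import *
s=env.get_state();print(s['q'].round(1),s['dq'].round(1))
plan(.4890,.274,.2,3)"
```

```text
[-11.6  63.4  -9.1  14.4   5.7 112.6 -45.2] [ 1.2 -0.6 -4.2  2.1 -0.9 -0.1 -0.2]
t 32.23 tcp [0.8608 0.1676 0.3079] yaw 60.0 q7 -45.2 open 0.0512 F [ 0.9 -1.  -0.6] tilt [-0.1839 -0.0016]
  shift [-1.108 -4.693  2.324] spin 0.633
```

Emit:
arm_command([
  [0.02,0.02,0],
  [0.02,0.02,0],
  [0.02,0.02,0],
  [0.02,0.02,0],
  [0,0,0],
], spin=[0,0,0,0,0], hand=[0.4,0.4,0.4,0.4,0.4])

```text
clock: 32.65
tool_pos: [0.8646, 0.1643, 0.3041]
ee_rot: [[0.504, 0.844, -0.183], [0.858, -0.514, -0.004], [-0.098, -0.155, -0.983]]
wrist_force: [0.1, -0.5, 0.2]
opening: 0.0517
```

```bash
python3 -c "
from h import *
s=env.get_state();print(s['q'].round(2),s['dq'].round(1))
plan(.4890,.274,.2,3)"
```

```text
[-13.36  64.38   5.44  13.42  -7.14 112.62 -43.59] [ 0.8 -1.2 -2.3  1.8  2.5 -0.1 -0.5]
t 32.65 tcp [0.8646 0.1643 0.3041] yaw 59.56 q7 -43.6 open 0.0517 F [ 0.1 -0.5  0.2] tilt [-0.1832 -0.0042]
  shift [-1.135 -4.763  2.276] spin 0.628
```

Emit:
arm_command([
  [0.06,0.07,-0.01],
  [0.06,0.07,-0.01],
  [0.06,0.07,-0.01],
  [0.06,0.07,-0.01],
  [0.06,0.07,-0.01],
  [0.06,0.07,-0.01],
  [0,0,0],
], spin=[0,0,0,0,0,0,0], hand=[0.4,0.4,0.4,0.4,0.4,0.4,0.4])

```text
clock: 33.23
tool_pos: [0.8805, 0.1638, 0.2923]
ee_rot: [[0.514, 0.843, -0.162], [0.855, -0.519, 0.013], [-0.073, -0.145, -0.987]]
wrist_force: [0.4, -0.4, -0.3]
opening: 0.0511
```

```bash
python3 -c "
from h import *
s=env.get_state();print(s['q'].round(2),s['dq'].round(1))
plan(.4890,.274,.2,3)"
```

```text
[-13.99  67.91  22.55   9.14 -24.04 112.63 -42.52] [ 0.6 -0.7 -0.7  1.2  0.6  0.1 -0.1]
t 33.23 tcp [0.8805 0.1638 0.2923] yaw 58.99 q7 -42.5 open 0.0511 F [ 0.4 -0.4 -0.3] tilt [-0.1619  0.0128]
  shift [-1.335 -4.982  2.078] spin 0.622
```

Emit:
arm_command([
  [0.05,0.06,-0.1],
  [0.05,0.06,-0.1],
  [0.05,0.06,-0.1],
  [0.05,0.06,-0.1],
  [0.05,0.06,-0.1],
  [0.05,0.06,-0.1],
  [0.05,0.06,-0.1],
  [0.05,0.06,-0.1],
  [0,0,0],
], spin=[0,0,0,0,0,0,0,0,0], hand=[0.4,0.4,0.4,0.4,0.4,0.4,0.4,0.4,0.4])

```text
clock: 33.98
tool_pos: [0.8868, 0.1603, 0.3302]
ee_rot: [[0.52, 0.847, -0.106], [0.853, -0.521, 0.026], [-0.033, -0.103, -0.994]]
wrist_force: [-0.6, -0.1, 0.3]
opening: 0.0512
```

```bash
python3 -c "
from h import *
s=env.get_state();print(s['q'].round(2),s['dq'].round(1))
plan(.4890,.274,.2,3)"
```

```text
[-13.62  66.63  28.29   7.22 -29.77 112.67 -42.43] [-0.2 -0.2 -0.2 -0.2  0.2  0.  -0.1]
t 33.98 tcp [0.8868 0.1603 0.3302] yaw 58.63 q7 -42.4 open 0.0512 F [-0.6 -0.1  0.3] tilt [-0.1057  0.0255]
  shift [-1.408 -5.105  2.325] spin 0.618
```

Emit:
arm_command([
  [0.05,0.05,-0.1],
  [0.05,0.05,-0.1],
  [0.05,0.05,-0.1],
  [0.05,0.05,-0.1],
  [0.05,0.05,-0.1],
  [0.05,0.05,-0.1],
  [0.05,0.05,-0.1],
  [0.05,0.05,-0.1],
  [0.05,0.05,-0.1],
  [0,0,0],
], spin=[0,0,0,0,0,0,0,0,0,0], hand=[0.4,0.4,0.4,0.4,0.4,0.4,0.4,0.4,0.4,0.4])

```text
clock: 34.82
tool_pos: [0.8877, 0.1618, 0.3738]
ee_rot: [[0.523, 0.851, -0.049], [0.853, -0.521, 0.036], [0.005, -0.06, -0.998]]
wrist_force: [0.1, 0.3, 1.6]
opening: 0.0512
```

```bash
python3 -c "
from h import *
s=env.get_state();print(s['q'].round(2),s['dq'].round(1))
plan(.4890,.274,.2,3)"
```

```text
[-13.61  64.57  32.37   6.02 -33.77 112.67 -42.68] [-0.  -0.  -0.3  0.1  0.3  0.  -0.1]
t 34.82 tcp [0.8877 0.1618 0.3738] yaw 58.49 q7 -42.7 open 0.0512 F [0.1 0.3 1.6] tilt [-0.0488  0.0359]
  shift [-1.515 -5.165  2.626] spin 0.617
```

Emit:
arm_command([
  [0.05,0.05,-0.1],
  [0.05,0.05,-0.1],
  [0.05,0.05,-0.1],
  [0.05,0.05,-0.1],
  [0.05,0.05,-0.1],
  [0.05,0.05,-0.1],
  [0.05,0.05,-0.1],
  [0.05,0.05,-0.1],
  [0.05,0.05,-0.1],
  [0,0,0],
], spin=[0,0,0,0,0,0,0,0,0,0], hand=[0.4,0.4,0.4,0.4,0.4,0.4,0.4,0.4,0.4,0.4])

```text
clock: 35.65
tool_pos: [0.8856, 0.1621, 0.4183]
ee_rot: [[0.523, 0.852, 0.007], [0.851, -0.523, 0.046], [0.043, -0.019, -0.999]]
wrist_force: [0.5, 0.3, 0.7]
opening: 0.0512
```

Emit:
arm_command([
  [-0.05,-0.05,0.1],
  [-0.08,-0.08,0.1],
  [-0.08,-0.08,0.1],
  [-0.08,-0.08,0.1],
  [-0.08,-0.08,0.1],
  [-0.08,-0.08,0.1],
  [-0.08,-0.08,0.1],
  [-0.08,-0.08,0.1],
  [-0.08,-0.08,0.1],
  [-0.08,-0.08,0.1],
  [-0.08,-0.08,0.1],
  [-0.08,-0.08,0.1],
  [0,0,0],
], spin=[0,0,0,0,0,0,0,0,0,0,0,0,0], hand=[0.4,0.4,0.4,0.4,0.4,0.4,0.4,0.4,0.4,0.4,0.4,0.4,0.4])

```text
clock: 36.73
tool_pos: [0.7859, 0.1462, 0.3162]
ee_rot: [[0.516, 0.857, 0.005], [0.856, -0.515, 0.049], [0.045, -0.021, -0.999]]
wrist_force: [-0.1, 0.6, -0.9]
opening: 0.0514
```

```bash
python3 -c "
from h import *
s=env.get_state();print(s['q'].round(2),s['dq'].round(1))
plan(.4890,.274,.2,3)"
```

```text
[-33.69  40.84  40.51  61.83 -28.07  85.11 -29.43] [-0.   0.1 -0.  -1.5 -0.7 -0.6 -0.1]
t 36.73 tcp [0.7859 0.1462 0.3162] yaw 58.93 q7 -29.4 open 0.0514 F [-0.1  0.6 -0.9] tilt [0.0054 0.0494]
  shift [-0.653 -4.237  1.611] spin 0.621
```

Tilt is nearly gone; from here I use slow moves only. Next I rotate to yaw 3 and travel to the pick-up place.

Emit:
arm_command([
  [0,0,0],
  [0,0,0],
  [0,0,0],
  [0,0,0],
  [0,0,0],
  [0,0,0],
  [0,0,0],
  [0,0,0],
  [0,0,0],
  [0,0,0],
], spin=[0.06,0.07,0.07,0.07,0.07,0.07,0.07,0.07,0.06,0], hand=[0.4,0.4,0.4,0.4,0.4,0.4,0.4,0.4,0.4,0.4])

```text
clock: 37.57
tool_pos: [0.7889, 0.1506, 0.3193]
ee_rot: [[1.0, 0.029, 0.01], [0.028, -0.998, 0.054], [0.011, -0.054, -0.998]]
wrist_force: [-0.3, 0.3, -0.5]
opening: 0.0513
```

```bash
python3 -c "
from h import *
plan(.4890,.2735,.2,3)"
```

```text
t 37.57 tcp [0.7889 0.1506 0.3193] yaw 1.61 q7 -83.1 open 0.0513 F [-0.3  0.3 -0.5] tilt [0.0096 0.0544]
  shift [-3.969 -1.664  1.64 ] spin -0.015
```

Emit:
arm_command([
  [-0.08,-0.03,0],
  [-0.15,-0.06,0],
  [-0.15,-0.06,0],
  [-0.15,-0.06,0],
  [-0.15,-0.06,0],
  [-0.15,-0.06,0],
  [-0.15,-0.06,0],
  [-0.15,-0.06,0],
  [-0.15,-0.06,0],
  [-0.15,-0.06,0],
  [-0.15,-0.06,0],
  [-0.15,-0.06,0],
  [-0.15,-0.06,0],
  [-0.15,-0.06,0],
  [-0.15,-0.06,0],
  [-0.15,-0.06,0],
  [-0.15,-0.06,0],
  [-0.15,-0.06,0],
  [-0.08,-0.03,0],
  [0,0,0],
], spin=[-0.015,0,0,0,0,0,0,0,0,0,0,0,0,0,0,0,0,0,0,0], hand=[0.4,0.4,0.4,0.4,0.4,0.4,0.4,0.4,0.4,0.4,0.4,0.4,0.4,0.4,0.4,0.4,0.4,0.4,0.4,0.4])

```text
clock: 39.23
tool_pos: [0.5647, 0.222, 0.3239]
ee_rot: [[0.991, 0.136, 0.009], [0.135, -0.989, 0.066], [0.017, -0.064, -0.998]]
wrist_force: [0.1, 0.5, -0.8]
opening: 0.0512
```

```bash
python3 -c "
from h import *
s=env.get_state();print(s['q'].round(1))
plan(.4890,.2735,.1,3)"
```

```text
[-70.8  18.9  59.1  94.8 -20.4  74.8 -90.2]
t 39.23 tcp [0.5647 0.222  0.3239] yaw 7.74 q7 -90.2 open 0.0512 F [ 0.1  0.5 -0.8] tilt [0.0087 0.0657]
  shift [-0.96  -0.624  3.016] spin 0.053
```

Emit:
arm_command([
  [-0.05,-0.03,0.05],
  [-0.05,-0.04,0.14],
  [-0.05,-0.04,0.14],
  [-0.05,-0.04,0.14],
  [-0.05,-0.04,0.14],
  [-0.05,-0.04,0.14],
  [-0.05,-0.04,0.14],
  [-0.05,-0.04,0.14],
  [-0.05,-0.04,0.14],
  [-0.05,-0.04,0.14],
  [-0.05,-0.04,0.14],
  [-0.05,-0.04,0.14],
  [-0.05,-0.04,0.14],
  [-0.05,-0.04,0.14],
  [-0.05,-0.04,0.14],
  [-0.05,-0.04,0.14],
  [-0.05,-0.03,0.14],
  [-0.05,-0.03,0.14],
  [0,0,0.08],
  [0,0,0],
], spin=[0.02,0.02,0.02,0,0,0,0,0,0,0,0,0,0,0,0,0,0,0,0,0], hand=[0.4,0.4,0.4,0.4,0.4,0.4,0.4,0.4,0.4,0.4,0.4,0.4,0.4,0.4,0.4,0.4,0.4,0.4,0.4,0.4])

```text
clock: 40.9
tool_pos: [0.4937, 0.2873, 0.1227]
ee_rot: [[0.999, 0.051, 0.015], [0.05, -0.997, 0.067], [0.018, -0.066, -0.998]]
wrist_force: [0.6, -0.0, -0.5]
opening: 0.0512
```

```bash
python3 -c "
from h import *
s=env.get_state();print(s['q'].round(1))
plan(.4890,.2735,.08,3)
for n in('side','top'):
    g=grab(n)
    m,p=cloud(g,.489,.2735,.0135,.054,.065); print(n,len(p),p.mean(0).round(4) if len(p) else '')
"
```

```text
[-74.9  27.   51.7 111.7 -30.8  52.3 -94.6]
t 40.9 tcp [0.4937 0.2873 0.1227] yaw 2.87 q7 -94.6 open 0.0512 F [ 0.6 -0.  -0.5] tilt [0.0151 0.0665]
  shift [-0.083  0.218  0.555] spin -0.001
side 75 [0.4854 0.2757 0.0591]
top 23 [0.4821 0.2728 0.0573]
```

Emit:
arm_command([
  [-0.03,0.08,0],
  [-0.03,0.09,0.05],
  [-0.02,0.06,0.1],
  [0,0,0.14],
  [0,0,0.14],
  [0,0,0.14],
  [0,0.02,0.14],
  [0,0,0.1],
  [0,0,0.06],
  [0,0,0],
  [0,0,0],
], spin=[0,0,0,0,0,0,0,0,0,0,0], hand=[0.4,0.4,0.4,0.4,0.4,0.4,0.4,0.4,0.4,0.4,0.4])

```text
clock: 41.92
tool_pos: [0.4932, 0.2699, 0.0515]
ee_rot: [[0.999, 0.047, 0.02], [0.046, -0.997, 0.069], [0.023, -0.068, -0.997]]
wrist_force: [0.5, -0.4, -0.3]
opening: 0.0513
```

```bash
python3 -c "
from h import *
plan(.4885,.2735,.045,3)
"
```

```text
t 41.92 tcp [0.4932 0.2699 0.0515] yaw 2.62 q7 -87.9 open 0.0513 F [ 0.5 -0.4 -0.3] tilt [0.0198 0.0686]
  shift [-0.062 -0.044  0.089] spin -0.004
```

Emit:
arm_command([
  [-0.03,-0.02,0.05],
  [-0.03,-0.02,0.04],
  [0,0,0],
  [0,0,0],
  [0,0,0],
  [0,0,0],
  [0,0,0],
  [0,0,0],
  [0,0,0],
  [0,0,0],
], spin=[0,0,0,0,0,0,0,0,0,0], hand=[0.4,0.4,0.4,0.8,0.8,0.8,0.8,0.8,0.8,0.8], newtons=60)

```text
clock: 42.75
tool_pos: [0.489, 0.2748, 0.0459]
ee_rot: [[0.999, 0.048, 0.022], [0.047, -0.996, 0.071], [0.025, -0.07, -0.997]]
wrist_force: [0.7, 0.4, -0.8]
opening: 0.0229
```

```bash
python3 -c "
from h import *
plan(.5280,.1240,.2)
"
```

```text
t 42.75 tcp [0.489  0.2748 0.0459] yaw 2.68 q7 -87.9 open 0.0229 F [ 0.7  0.4 -0.8] tilt [0.0219 0.0709]
  shift [ 0.477  1.885 -2.18 ] spin 0.0
```

Emit:
arm_command([
  [0,0,-0.06],
  [0,0,-0.12],
  [0,0,-0.15],
  [0,0,-0.15],
  [0,0,-0.15],
  [0,0,-0.15],
  [0,0,-0.15],
  [0,0,-0.15],
  [0,0,-0.15],
  [0,0,-0.15],
  [0,0,-0.15],
  [0,0,-0.15],
  [0,0,-0.15],
  [0,0,-0.1],
  [0,0,-0.05],
  [0,0,0],
], spin=[0,0,0,0,0,0,0,0,0,0,0,0,0,0,0,0], hand=[0.8,0.8,0.8,0.8,0.8,0.8,0.8,0.8,0.8,0.8,0.8,0.8,0.8,0.8,0.8,0.8])

```text
clock: 44.08
tool_pos: [0.4868, 0.2622, 0.2128]
ee_rot: [[0.999, 0.046, 0.025], [0.044, -0.996, 0.075], [0.028, -0.074, -0.997]]
wrist_force: [0.0, -0.1, -1.6]
opening: 0.0226
```

```bash
python3 - <<'E'
from h import *
plan(.5280,.1240,.19)
# notch angle + centre refinement from several frames, top view before the arm covers them
fs=[dict(np.load('top0.npz'))]+[grab('top')]
gs=[dict(np.load('side0.npz')),dict(np.load('s_t2.npz')),grab('side')]
for nm,c in(('A',(.5280,.1240)),('B',(.5737,-.1100))):
    for n,L in(('top',fs),('side',gs)):
        for f in L:
            m,p=cloud(f,c[0],c[1],.03,.1165,.128)
            if len(p)<40: continue
            # weighted circle centre: least squares of r with bins outer edge
            a=np.arctan2(p[:,1]-c[1],p[:,0]-c[0]); r=np.hypot(p[:,0]-c[0],p[:,1]-c[1]); h,_=np.histogram(np.degrees(a)%360,36,(0,360))
            print(nm,n,len(p),(p[:,:2].max(0)+p[:,:2].min(0)).round(4)/2,h.tolist())
E
```

```text
t 44.08 tcp [0.4868 0.2622 0.2128] yaw 2.5 q7 -100.6 open 0.0226 F [ 0.  -0.1 -1.6] tilt [0.025  0.0752]
  shift [0.46  1.883 0.178] spin 0.0
A top 109 [0.5279 0.1246] [4, 4, 4, 3, 4, 4, 1, 0, 0, 0, 3, 4, 5, 4, 4, 4, 3, 5, 3, 3, 5, 4, 3, 3, 1, 0, 0, 1, 3, 4, 4, 4, 4, 5, 3, 3]
A top 109 [0.528  0.1234] [2, 5, 4, 4, 4, 4, 1, 0, 0, 0, 2, 6, 4, 2, 5, 4, 4, 4, 4, 4, 4, 4, 3, 3, 1, 0, 0, 0, 3, 4, 4, 5, 3, 5, 4, 3]
A side 148 [0.52695 0.1239 ] [3, 2, 3, 6, 5, 6, 3, 1, 0, 1, 3, 6, 7, 7, 5, 5, 5, 4, 5, 3, 6, 5, 4, 5, 1, 0, 2, 0, 8, 7, 6, 5, 7, 3, 7, 2]
A side 147 [0.52655 0.12375] [3, 3, 3, 5, 7, 3, 4, 0, 0, 2, 2, 7, 9, 7, 5, 5, 6, 4, 6, 4, 3, 4, 6, 5, 0, 1, 2, 0, 9, 5, 5, 6, 5, 3, 4, 4]
A side 70 [0.5395  0.12345] [4, 2, 4, 4, 7, 4, 3, 1, 0, 0, 0, 0, 0, 0, 0, 0, 0, 0, 0, 0, 0, 0, 0, 0, 0, 0, 0, 0, 9, 6, 4, 6, 6, 4, 3, 3]
B top 114 [ 0.574  -0.1101] [4, 5, 4, 3, 4, 3, 4, 3, 3, 0, 1, 0, 0, 5, 4, 4, 4, 5, 5, 4, 3, 3, 5, 3, 3, 4, 3, 0, 0, 0, 1, 5, 5, 5, 4, 5]
B top 115 [ 0.57385 -0.10995] [5, 4, 4, 4, 4, 4, 4, 4, 3, 0, 0, 0, 0, 5, 5, 3, 5, 5, 4, 5, 3, 4, 5, 3, 3, 4, 3, 0, 0, 0, 0, 5, 5, 4, 4, 4]
B side 97 [ 0.5732 -0.1105] [3, 3, 3, 1, 2, 4, 5, 4, 5, 1, 0, 1, 1, 6, 2, 6, 2, 4, 0, 3, 2, 2, 4, 3, 4, 3, 3, 0, 2, 1, 2, 3, 4, 3, 3, 2]
B side 93 [ 0.573   -0.10955] [3, 3, 1, 3, 3, 2, 3, 4, 5, 0, 0, 0, 1, 5, 2, 4, 5, 4, 2, 2, 2, 2, 4, 3, 4, 3, 3, 0, 2, 1, 2, 4, 3, 2, 5, 1]
```

Emit:
arm_command([
  [0.02,0.07,0],
  [0.03,0.13,0],
  [0.03,0.14,0],
  [0.03,0.14,0],
  [0.03,0.14,0],
  [0.03,0.14,0],
  [0.03,0.14,0],
  [0.03,0.14,0],
  [0.03,0.14,0],
  [0.03,0.14,0],
  [0.03,0.14,0],
  [0.03,0.14,0],
  [0.03,0.14,0],
  [0.03,0.1,0],
  [0.03,0.05,0],
  [0,0,0],
], spin=[0,0,0,0,0,0,0,0,0,0,0,0,0,0,0,0], hand=[0.8,0.8,0.8,0.8,0.8,0.8,0.8,0.8,0.8,0.8,0.8,0.8,0.8,0.8,0.8,0.8])

```text
clock: 45.52
tool_pos: [0.5278, 0.1013, 0.1986]
ee_rot: [[0.999, 0.038, 0.021], [0.037, -0.997, 0.068], [0.023, -0.067, -0.997]]
wrist_force: [0.1, -0.8, -0.6]
opening: 0.0229
```

```bash
python3 - <<'E'
from h import *
plan(.5276,.1212,.165)
s=env.get_state();print(s['q'].round(1))
E
```

```text
t 45.52 tcp [0.5278 0.1013 0.1986] yaw 2.12 q7 -81.9 open 0.0229 F [ 0.1 -0.8 -0.6] tilt [0.0205 0.0681]
  shift [-0.003 -0.235  0.465] spin 0.0
[-65.4  17.6  61.1 112.4 -22.4  59.2 -81.9]
```

Emit:
arm_command([
  [0,-0.06,0.02],
  [0,-0.08,0.04],
  [0,-0.06,0.06],
  [0,-0.02,0.06],
  [0,0,0.05],
  [0,0,0],
  [0,0,0],
  [0,0,0],
], spin=[0,0,0,0,0,0,0,0], hand=[0.8,0.8,0.8,0.8,0.8,0.8,0.8,0.8])

```text
clock: 46.18
tool_pos: [0.5262, 0.1257, 0.1796]
ee_rot: [[0.999, 0.046, 0.018], [0.045, -0.997, 0.069], [0.021, -0.068, -0.997]]
wrist_force: [-0.1, -0.5, -1.4]
opening: 0.0229
```

```bash
python3 - <<'E'
from h import *
plan(.5276,.1212,.165)
f=grab('side','s4');im=cv2.imread('pics/s4.png');cv2.imwrite('pics/s4b.png',cv2.resize(im[150:270,210:330],(600,600),interpolation=cv2.INTER_CUBIC))
E
```

```text
t 46.18 tcp [0.5262 0.1257 0.1796] yaw 2.57 q7 -82.2 open 0.0229 F [-0.1 -0.5 -1.4] tilt [0.0175 0.0688]
  shift [0.011 0.074 0.19 ] spin 0.0
```

View pics/s4b.png

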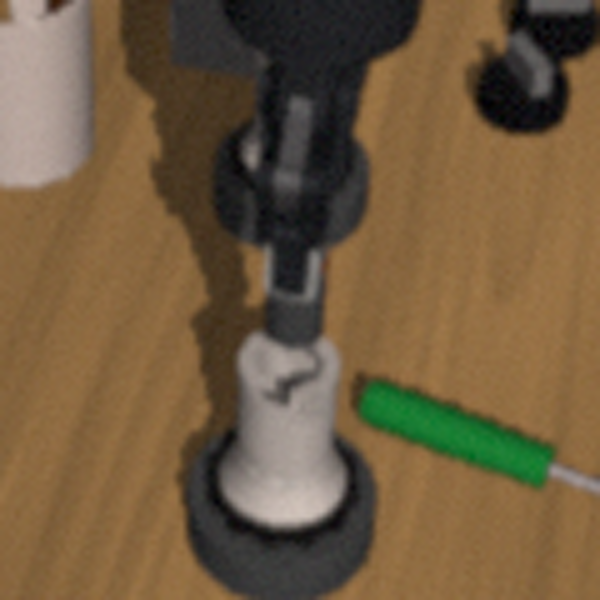

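The cell bottom, at (294,340), is about 1–2 mm toward −x from the bore centre, at about (288,362). This agrees with the numbers. I'll correct it and lower.

Emit:
arm_command([
  [0.015,0.06,0],
  [0,0.02,0],
  [0,0,0.06],
  [0,0.005,0.06],
  [0,0.005,0.06],
  [0,0.005,0.06],
  [0,0.005,0.06],
  [0,0,0.04],
  [0,0,0],
  [0,0,0],
], spin=[0,0,0,0,0,0,0,0,0,0], hand=[0.8,0.8,0.8,0.8,0.8,0.8,0.8,0.8,0.8,0.8])

```text
clock: 47.07
tool_pos: [0.5334, 0.1182, 0.1581]
ee_rot: [[0.999, 0.043, 0.023], [0.041, -0.996, 0.075], [0.026, -0.074, -0.997]]
wrist_force: [-0.0, 0.1, -0.2]
opening: 0.0228
```

```bash
python3 - <<'E'
from h import *
plan(.5276,.1225,.128)
E
```

```text
t 47.07 tcp [0.5334 0.1182 0.1581] yaw 2.35 q7 -79.0 open 0.0228 F [-0.   0.1 -0.2] tilt [0.0234 0.0748]
  shift [-0.085 -0.031  0.403] spin 0.0
```

Emit:
arm_command([
  [-0.04,-0.02,-0.03],
  [-0.03,-0.02,0],
  [0,0,0],
  [0,0,0],
  [0,0,0],
], spin=[0,0,0,0,0], hand=[0.8,0.8,0.8,0.8,0.8])

```text
clock: 47.48
tool_pos: [0.5256, 0.1212, 0.1584]
ee_rot: [[0.999, 0.043, 0.02], [0.042, -0.996, 0.073], [0.023, -0.073, -0.997]]
wrist_force: [-0.0, 0.6, -0.0]
opening: 0.0229
```

```bash
python3 - <<'E'
from h import *
plan(.5276,.1212,.15)
E
```

```text
t 47.48 tcp [0.5256 0.1212 0.1584] yaw 2.4 q7 -80.0 open 0.0229 F [-0.   0.6 -0. ] tilt [0.0202 0.0734]
  shift [0.024 0.009 0.112] spin 0.0
```

Emit:
arm_command([
  [0.01,0.005,0.05],
  [0,0.005,0.05],
  [-0.005,0.005,0.05],
  [-0.005,0.0,0.05],
  [0,0,0],
  [0,0,0],
], spin=[0,0,0,0,0,0], hand=[0.8,0.8,0.8,0.8,0.8,0.8])

```text
clock: 47.98
tool_pos: [0.5336, 0.1234, 0.1509]
ee_rot: [[0.998, 0.046, 0.031], [0.043, -0.996, 0.081], [0.035, -0.079, -0.996]]
wrist_force: [-0.4, -0.0, 0.2]
opening: 0.0232
```

```bash
python3 - <<'E'
from h import *
plan(.5276,.1225,.13)
E
```

```text
t 47.98 tcp [0.5336 0.1234 0.1509] yaw 2.48 q7 -78.6 open 0.0232 F [-0.4 -0.   0.2] tilt [0.0314 0.0809]
  shift [-0.09   0.03   0.274] spin 0.0
```

Emit:
arm_command([
  [-0.06,0.01,-0.02],
  [-0.05,0.01,-0.02],
  [0,0,0],
  [0,0,0],
], spin=[0,0,0,0], hand=[0.8,0.8,0.8,0.8])

```text
clock: 48.32
tool_pos: [0.5282, 0.1232, 0.1538]
ee_rot: [[0.998, 0.047, 0.041], [0.044, -0.996, 0.082], [0.045, -0.08, -0.996]]
wrist_force: [1.7, 0.2, -1.3]
opening: 0.023
```

```bash
python3 - <<'E'
from h import *
plan(.5276,.1225,.13)
print(env.get_state()['q'].round(1))
f=grab('side','s5');im=cv2.imread('pics/s5.png');cv2.imwrite('pics/s5b.png',cv2.resize(im[150:270,210:330],(600,600),interpolation=cv2.INTER_CUBIC))
E
```

```text
t 48.32 tcp [0.5282 0.1232 0.1538] yaw 2.5 q7 -79.3 open 0.023 F [ 1.7  0.2 -1.3] tilt [0.0413 0.0821]
  shift [-0.023  0.035  0.315] spin 0.0
[-63.6  21.1  57.3 115.  -27.7  53.4 -79.3]
```

View pics/s5b.png

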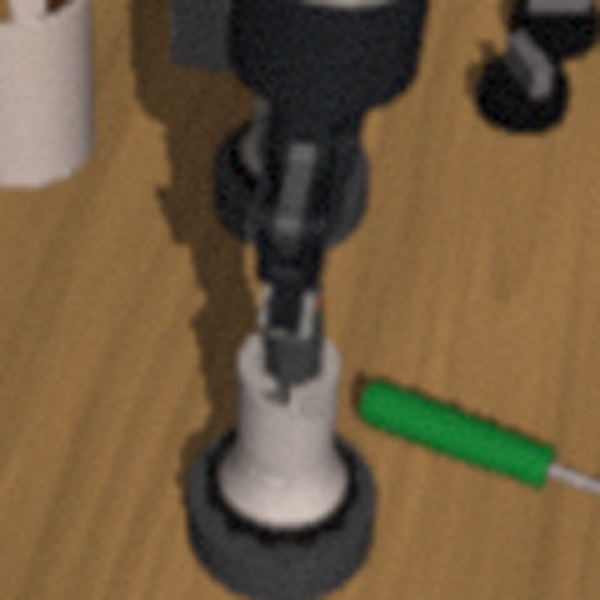

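Emit:
arm_command([
  [0.01,0.01,0.03],
  [0,0.01,0.04],
  [-0.01,0,0.04],
  [0,0,0],
  [0,0,0],
], spin=[0,0,0,0,0], hand=[0.8,0.8,0.8,0.8,0.8])

```text
clock: 48.78
tool_pos: [0.5288, 0.1228, 0.1454]
ee_rot: [[0.998, 0.047, 0.041], [0.044, -0.996, 0.083], [0.045, -0.081, -0.996]]
wrist_force: [1.6, 1.0, 0.4]
opening: 0.0224
```

```bash
cat >> h.py <<'E'
def cellbot(u0,u1,v0,v1,name,z=5):
    f=grab('side',name); im=cv2.imread(f'pics/{name}.png'); cv2.imwrite(f'pics/{name}b.png',cv2.resize(im[v0:v1,u0:u1],None,fx=z,fy=z,interpolation=cv2.INTER_CUBIC)); return f
E
python3 - <<'E'
from h import *
plan(.530,.1225,.13)
cellbot(210,330,150,270,'s6')
E
```

```text
t 48.78 tcp [0.5288 0.1228 0.1454] yaw 2.5 q7 -78.3 open 0.0224 F [1.6 1.  0.4] tilt [0.0409 0.0834]
  shift [0.006 0.021 0.205] spin 0.0
```

Emit:
arm_command([
  [0.0,0.01,0.05],
  [0,0.01,0.05],
  [0,0,0.05],
  [0,0,0.03],
  [0,0,0],
  [0,0,0],
], spin=[0,0,0,0,0,0], hand=[0.8,0.8,0.8,0.8,0.8,0.8])

```text
clock: 49.33
tool_pos: [0.5292, 0.1226, 0.1303]
ee_rot: [[0.998, 0.047, 0.04], [0.044, -0.996, 0.084], [0.043, -0.082, -0.996]]
wrist_force: [0.8, 1.3, 0.5]
opening: 0.0228
```

```bash
python3 - <<'E'
from h import *
plan(.530,.1225,.13)
cellbot(210,330,150,270,'s7')
E
```

```text
t 49.33 tcp [0.5292 0.1226 0.1303] yaw 2.51 q7 -76.9 open 0.0228 F [0.8 1.3 0.5] tilt [0.0395 0.0837]
  shift [0.011 0.002 0.004] spin 0.0
```

View pics/s7b.png

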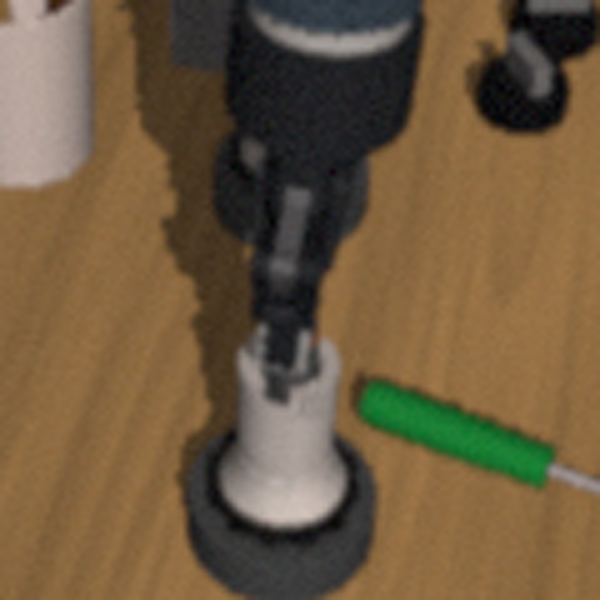

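The cell is now in the bore; its body is visible only through the notch at (278,390). I'll release and rise.

Emit:
arm_command([
  [0,0,0],
  [0,0,0],
  [0,0,0],
  [0,0,0],
  [0,0,-0.06],
  [0,0,-0.12],
  [0,0,-0.15],
  [0,0,-0.15],
  [0,0,-0.15],
  [0,0,-0.15],
  [0,0,-0.1],
  [0,0,-0.05],
  [0,0,0],
], spin=[0,0,0,0,0,0,0,0,0,0,0,0,0], hand=[0.5,0.5,0.5,0.5,0.5,0.5,0.5,0.5,0.5,0.5,0.5,0.5,0.5])

```text
clock: 50.47
tool_pos: [0.524, 0.1113, 0.2078]
ee_rot: [[0.998, 0.043, 0.034], [0.04, -0.996, 0.081], [0.038, -0.08, -0.996]]
wrist_force: [-0.0, -0.4, -0.5]
opening: 0.0424
```

```bash
python3 - <<'E'
from h import *
plan(.4885,.2735,.2,3)
print(env.get_state()['q'].round(1))
f=grab('side')
m,p=cloud(f,.5276,.124,.0125,.06,.16); print(len(p),np.histogram(p[:,2],np.arange(.06,.165,.01)))
E
```

```text
t 50.47 tcp [0.524  0.1113 0.2078] yaw 2.3 q7 -83.6 open 0.0424 F [-0.  -0.4 -0.5] tilt [0.0344 0.0812]
  shift [-0.39  -2.166  0.263] spin -0.008
[-67.8  15.5  62.  112.9 -21.2  58.9 -83.6]
75 (array([ 0,  0,  0,  0,  5, 69,  1,  0,  0,  0]), array([0.06, 0.07, 0.08, 0.09, 0.1 , 0.11, 0.12, 0.13, 0.14, 0.15, 0.16]))
```

Lamp A's cell is seated, with its surface at 0.11–0.12. Now the second cell.

Emit:
arm_command([
  [-0.02,-0.08,0],
  [-0.03,-0.14,0],
  [-0.03,-0.15,0],
  [-0.03,-0.15,0],
  [-0.03,-0.15,0],
  [-0.03,-0.15,0],
  [-0.03,-0.15,0],
  [-0.03,-0.15,0],
  [-0.03,-0.15,0],
  [-0.03,-0.15,0],
  [-0.03,-0.15,0],
  [-0.03,-0.15,0],
  [-0.03,-0.15,0],
  [-0.03,-0.12,0],
  [0,-0.06,0],
  [0,0,0],
  [0,0,0],
], spin=[0,0,0,0,0,0,0,0,0,0,0,0,0,0,0,0,0], hand=[0.4,0.4,0.4,0.4,0.4,0.4,0.4,0.4,0.4,0.4,0.4,0.4,0.4,0.4,0.4,0.4,0.4])

```text
clock: 51.93
tool_pos: [0.4774, 0.2771, 0.2125]
ee_rot: [[0.999, 0.044, 0.023], [0.042, -0.996, 0.074], [0.026, -0.073, -0.997]]
wrist_force: [-0.3, -0.5, 0.4]
opening: 0.0513
```

```bash
python3 - <<'E'
from h import *
plan(.4885,.2735,.1,3)
print(env.get_state()['q'].round(1))
f=grab('side')
m,p=cloud(f,.489,.2735,.015,.054,.065); c=p.mean(0);m,p=cloud(f,c[0],c[1],.0135,.054,.065); print(len(p),p.mean(0).round(4))
E
```

```text
t 51.93 tcp [0.4774 0.2771 0.2125] yaw 2.42 q7 -102.8 open 0.0513 F [-0.3 -0.5  0.4] tilt [0.023  0.0738]
  shift [0.107 0.163 1.496] spin -0.006
[ -83.8   16.7   59.5  110.8  -20.6   59.1 -102.8]
59 [0.5076 0.2725 0.0598]
```

```bash
python3 - <<'E'
from h import *
f=cellbot(140,300,210,340,'s8')
P=pts(f); m=(abs(P[...,1]-.2755)<.006)&(P[...,2]>.052)&(P[...,2]<.07)&(P[...,0]<.68)&(P[...,0]>.46)
h,e=np.histogram(P[m][:,0],np.arange(.46,.68,.005)); print([(round(a,3),int(b)) for a,b in zip(e,h)])
E
```

```text
[(np.float64(0.46), 0), (np.float64(0.465), 0), (np.float64(0.47), 0), (np.float64(0.475), 0), (np.float64(0.48), 0), (np.float64(0.485), 0), (np.float64(0.49), 0), (np.float64(0.495), 0), (np.float64(0.5), 15), (np.float64(0.505), 16), (np.float64(0.51), 13), (np.float64(0.515), 14), (np.float64(0.52), 18), (np.float64(0.525), 11), (np.float64(0.53), 13), (np.float64(0.535), 14), (np.float64(0.54), 10), (np.float64(0.545), 10), (np.float64(0.55), 12), (np.float64(0.555), 13), (np.float64(0.56), 14), (np.float64(0.565), 12), (np.float64(0.57), 13), (np.float64(0.575), 12), (np.float64(0.58), 13), (np.float64(0.585), 11), (np.float64(0.59), 11), (np.float64(0.595), 11), (np.float64(0.6), 2), (np.float64(0.605), 0), (np.float64(0.61), 0), (np.float64(0.615), 0), (np.float64(0.62), 0), (np.float64(0.625), 0), (np.float64(0.63), 0), (np.float64(0.635), 0), (np.float64(0.64), 0), (np.float64(0.645), 0), (np.float64(0.65), 0), (np.float64(0.655), 0), (np.float64(0.66), 0), (np.float64(0.665), 0), (np.float64(0.67), 0), (np.float64(0.675), 0)]
```

View pics/s8b.png

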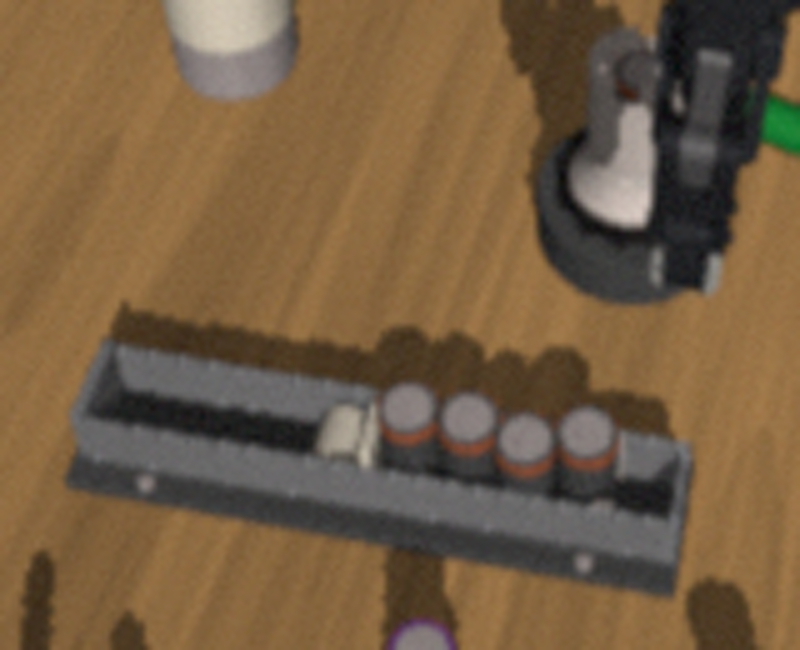

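Only the fetched cell is missing. The row has stalled with the front good cell at the throat, at (588,435) in the crop, x≈0.5135. I can take it from there, as I did the bad cell.

Emit:
arm_command([
  [0.03,0.01,0.06],
  [0.04,0.01,0.12],
  [0.04,0.01,0.14],
  [0.04,0.01,0.14],
  [0.04,0.01,0.14],
  [0.04,0.01,0.14],
  [0.04,0.01,0.14],
  [0.04,0.01,0.14],
  [0.04,0.01,0.14],
  [0.04,0.01,0.14],
  [0.04,0.01,0.14],
  [0.0,0.01,0.08],
  [0,0,0],
  [0,0,0],
], spin=[0,0,0,0,0,0,0,0,0,0,0,0,0,0], hand=[0.4,0.4,0.4,0.4,0.4,0.4,0.4,0.4,0.4,0.4,0.4,0.4,0.4,0.4])

```text
clock: 53.2
tool_pos: [0.5172, 0.2712, 0.0834]
ee_rot: [[0.999, 0.034, 0.02], [0.033, -0.997, 0.07], [0.022, -0.069, -0.997]]
wrist_force: [-0.3, 0.4, -0.2]
opening: 0.0512
```

```bash
python3 - <<'E'
from h import *
f=grab('side')
c=(.5133,.274)
for i in range(3):
    m,p=cloud(f,c[0],c[1],.0145,.054,.065); c=(np.clip(p[:,0].mean(),.5,.527),p[:,1].mean())
print(len(p),p.mean(0).round(4))
plan(.5135,c[1],.045,3)
E
```

```text
47 [0.5065 0.2743 0.059 ]
t 53.25 tcp [0.517  0.2712 0.0835] yaw 1.89 q7 -89.6 open 0.0508 F [-0.3  0.3  0. ] tilt [0.0197 0.0698]
  shift [-0.057 -0.006  0.514] spin -0.012
```

Emit:
arm_command([
  [-0.03,0,0.05],
  [-0.03,0,0.1],
  [-0.02,0,0.12],
  [0,0,0.12],
  [0,0,0.08],
  [0,0,0],
  [0,0,0],
  [0,0,0],
], spin=[-0.01,0,0,0,0,0,0,0], hand=[0.4,0.4,0.4,0.4,0.4,0.4,0.4,0.4])

```text
clock: 53.92
tool_pos: [0.5112, 0.2755, 0.0462]
ee_rot: [[0.998, 0.054, 0.021], [0.052, -0.996, 0.073], [0.025, -0.072, -0.997]]
wrist_force: [0.6, -0.1, -0.2]
opening: 0.0511
```

```bash
python3 - <<'E'
from h import *
plan(.5135,.275,.045,3)
E
```

```text
t 53.92 tcp [0.5112 0.2755 0.0462] yaw 2.99 q7 -86.5 open 0.0511 F [ 0.6 -0.1 -0.2] tilt [0.0212 0.0729]
  shift [0.029 0.01  0.016] spin -0.0
```

Good position; I'll close and lift.

Emit:
arm_command([
  [0,0,0],
  [0,0,0],
  [0,0,0],
  [0,0,0],
  [0,0,0],
  [0,0,0],
  [0,0,0],
], spin=[0,0,0,0,0,0,0], hand=[0.8,0.8,0.8,0.8,0.8,0.8,0.8], newtons=60)

```text
clock: 54.5
tool_pos: [0.51, 0.2753, 0.0467]
ee_rot: [[0.998, 0.054, 0.018], [0.052, -0.996, 0.073], [0.022, -0.072, -0.997]]
wrist_force: [-0.4, -0.0, 0.3]
opening: 0.0227
```

Emit:
arm_command([
  [0,0,-0.06],
  [0,0,-0.12],
  [0,0,-0.15],
  [0,0,-0.15],
  [0,0,-0.15],
  [0,0,-0.15],
  [0,0,-0.15],
  [0,0,-0.15],
  [0,0,-0.15],
  [0,0,-0.15],
  [0,0,-0.15],
  [0,0,-0.15],
  [0,0,-0.15],
  [0,0,-0.15],
  [0,0,-0.05],
  [0,0,0],
], spin=[0,0,0,0,0,0,0,0,0,0,0,0,0,0,0,0], hand=[0.8,0.8,0.8,0.8,0.8,0.8,0.8,0.8,0.8,0.8,0.8,0.8,0.8,0.8,0.8,0.8])

```text
clock: 55.83
tool_pos: [0.5106, 0.2618, 0.2187]
ee_rot: [[0.998, 0.05, 0.026], [0.048, -0.996, 0.078], [0.03, -0.077, -0.997]]
wrist_force: [0.4, 1.3, -0.1]
opening: 0.0224
```

```bash
python3 - <<'E'
from h import *
plan(.5745,-.113,.21)
print(env.get_state()['q'].round(1))
E
```

```text
t 55.83 tcp [0.5106 0.2618 0.2187] yaw 2.75 q7 -97.8 open 0.0224 F [ 0.4  1.3 -0.1] tilt [0.0262 0.0784]
  shift [ 0.608  5.028 -0.253] spin 0.0
[-78.1  19.3  58.3 107.6 -23.   60.8 -97.8]
```

Emit:
arm_command([
  [0.01,0.08,-0.01],
  [0.02,0.15,-0.01],
  [0.02,0.17,-0.01],
  [0.02,0.17,-0.01],
  [0.02,0.17,-0.01],
  [0.02,0.17,-0.01],
  [0.02,0.17,-0.01],
  [0.02,0.17,-0.01],
  [0.02,0.17,-0.01],
  [0.02,0.17,-0.01],
  [0.02,0.17,-0.01],
  [0.02,0.17,-0.01],
  [0.02,0.17,-0.01],
  [0.02,0.17,-0.01],
  [0.02,0.17,-0.01],
  [0.02,0.17,-0.01],
  [0.02,0.17,-0.01],
  [0.02,0.17,-0.01],
  [0.02,0.17,-0.01],
  [0.02,0.17,-0.01],
], spin=[0,0,0,0,0,0,0,0,0,0,0,0,0,0,0,0,0,0,0,0], hand=[0.8,0.8,0.8,0.8,0.8,0.8,0.8,0.8,0.8,0.8,0.8,0.8,0.8,0.8,0.8,0.8,0.8,0.8,0.8,0.8])

```text
clock: 57.5
tool_pos: [0.5482, -0.0203, 0.2114]
ee_rot: [[0.999, 0.034, 0.02], [0.032, -0.997, 0.073], [0.022, -0.072, -0.997]]
wrist_force: [0.1, 0.3, -0.9]
opening: 0.0224
```

Emit:
arm_command([
  [0.02,0.16,-0.01],
  [0.02,0.15,0],
  [0.02,0.15,0],
  [0.02,0.15,0],
  [0.02,0.15,0],
  [0.02,0.15,0],
  [0.02,0.12,0],
  [0.02,0.08,0],
  [0.01,0.04,0],
  [0,0,0],
  [0,0,0],
], spin=[0,0,0,0,0,0,0,0,0,0,0], hand=[0.8,0.8,0.8,0.8,0.8,0.8,0.8,0.8,0.8,0.8,0.8])

```text
clock: 58.42
tool_pos: [0.5582, -0.1298, 0.2054]
ee_rot: [[1.0, 0.013, 0.02], [0.012, -0.998, 0.069], [0.021, -0.068, -0.997]]
wrist_force: [0.3, 0.3, -1.6]
opening: 0.0223
```

```bash
python3 - <<'E'
from h import *
plan(.5745,-.113,.165)
print(env.get_state()['q'].round(1))
E
```

```text
t 58.42 tcp [ 0.5582 -0.1298  0.2054] yaw 0.68 q7 -55.8 open 0.0223 F [ 0.3  0.3 -1.6] tilt [0.0198 0.0686]
  shift [ 0.209 -0.184  0.557] spin 0.0
[-36.7  24.   59.7 106.  -27.6  64.4 -55.8]
```

Emit:
arm_command([
  [0.05,-0.05,0],
  [0.05,-0.06,0.04],
  [0.05,-0.05,0.06],
  [0.04,-0.03,0.06],
  [0,0,0.06],
  [0,0,0.05],
  [0,0,0],
  [0,0,0],
  [0,0,0],
], spin=[0,0,0,0,0,0,0,0,0], hand=[0.8,0.8,0.8,0.8,0.8,0.8,0.8,0.8,0.8])

```text
clock: 59.17
tool_pos: [0.5745, -0.1063, 0.1828]
ee_rot: [[1.0, 0.022, 0.017], [0.021, -0.997, 0.071], [0.018, -0.071, -0.997]]
wrist_force: [-0.3, 0.3, -0.7]
opening: 0.0227
```

```bash
python3 - <<'E'
from h import *
plan(.575,-.112,.165)
f=cellbot(210,330,90,210,'s9')
w=f['world_to_cam']
for q in((.5735,-.110,.12),(.5735,-.110,.0)):
    c=w[:3,:3]@np.array(q)+w[:3,3]; print('proj in crop',((f['fx']*c[0]/c[2]+f['cx']-210)*5).round(0),((f['fy']*c[1]/c[2]+f['cy']-90)*5).round(0))
E
```

```text
t 59.17 tcp [ 0.5745 -0.1063  0.1828] yaw 1.19 q7 -56.1 open 0.0227 F [-0.3  0.3 -0.7] tilt [0.0166 0.0714]
  shift [0.    0.093 0.232] spin 0.0
proj in crop 294.0 343.0
proj in crop 286.0 506.0
```

View pics/s9b.png

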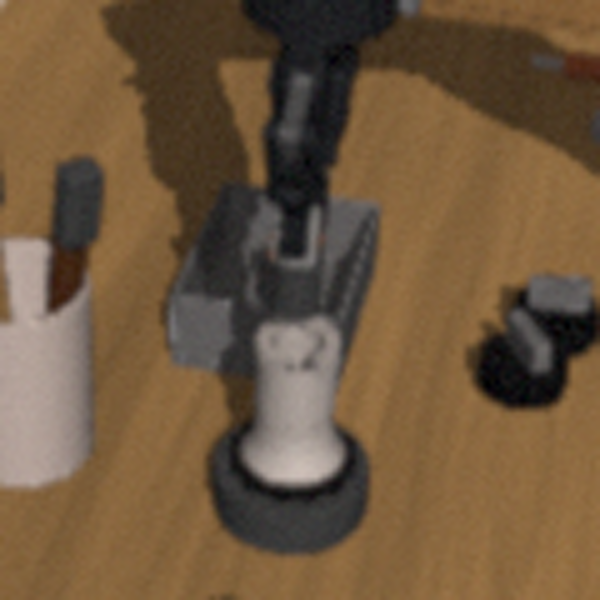

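The cell's bottom, at about (290,315), is slightly left of the rim centre (296,343), so it needs 1–2 mm toward −x. I'll correct and lower.

Emit:
arm_command([
  [-0.015,0.04,0],
  [-0.01,0.04,0.02],
  [0,0.01,0.06],
  [0,0,0.06],
  [-0.01,0,0.06],
  [-0.01,0,0.06],
  [0,0,0],
  [0,0,0],
  [0,0,0],
], spin=[0,0,0,0,0,0,0,0,0], hand=[0.8,0.8,0.8,0.8,0.8,0.8,0.8,0.8,0.8])

```text
clock: 59.97
tool_pos: [0.5707, -0.1142, 0.1611]
ee_rot: [[1.0, 0.019, 0.017], [0.017, -0.997, 0.071], [0.019, -0.071, -0.997]]
wrist_force: [-1.0, 0.7, -1.3]
opening: 0.0224
```

```bash
python3 - <<'E'
from h import *
plan(.5735,-.112,.145)
f=cellbot(225,315,120,190,'s10',8)
E
```

```text
t 59.97 tcp [ 0.5707 -0.1142  0.1611] yaw 1.0 q7 -54.2 open 0.0224 F [-1.   0.7 -1.3] tilt [0.0174 0.0712]
  shift [ 0.034 -0.014  0.217] spin 0.0
```

View pics/s10b.png

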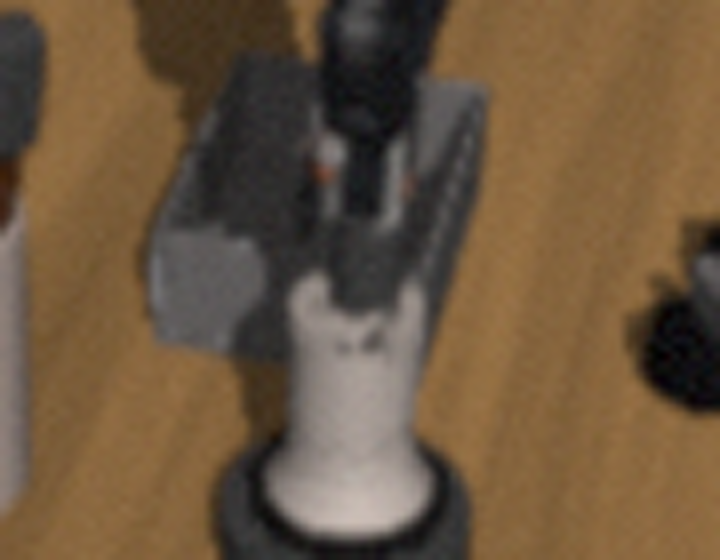

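Emit:
arm_command([
  [0.02,-0.02,0],
  [0.015,-0.015,0.02],
  [0,0,0.05],
  [-0.005,0,0.05],
  [-0.005,0,0.04],
  [0,0,0],
  [0,0,0],
], spin=[0,0,0,0,0,0,0], hand=[0.8,0.8,0.8,0.8,0.8,0.8,0.8])

```text
clock: 60.6
tool_pos: [0.5739, -0.1098, 0.1489]
ee_rot: [[1.0, 0.02, 0.019], [0.019, -0.997, 0.071], [0.02, -0.071, -0.997]]
wrist_force: [-0.6, 0.1, -0.7]
opening: 0.0227
```

```bash
python3 - <<'E'
from h import *
plan(.5735,-.112,.130)
E
```

```text
t 60.6 tcp [ 0.5739 -0.1098  0.1489] yaw 1.08 q7 -53.8 open 0.0227 F [-0.6  0.1 -0.7] tilt [0.0188 0.0713]
  shift [-0.011  0.047  0.25 ] spin 0.0
```

Emit:
arm_command([
  [0,0.01,0.05],
  [0,0.01,0.05],
  [0,0.01,0.05],
  [-0.005,0,0.05],
  [0,0,0.02],
  [0,0,0],
  [0,0,0],
], spin=[0,0,0,0,0,0,0], hand=[0.8,0.8,0.8,0.8,0.8,0.8,0.8])

```text
clock: 61.18
tool_pos: [0.5733, -0.1111, 0.1298]
ee_rot: [[1.0, 0.02, 0.018], [0.018, -0.997, 0.071], [0.019, -0.071, -0.997]]
wrist_force: [0.9, -0.7, -0.2]
opening: 0.0225
```

```bash
python3 - <<'E'
from h import *
plan(.5735,-.112,.130)
f=grab('side','s11'); im=cv2.imread('pics/s11.png')
E
```

```text
t 61.18 tcp [ 0.5733 -0.1111  0.1298] yaw 1.06 q7 -52.5 open 0.0225 F [ 0.9 -0.7 -0.2] tilt [0.0177 0.0713]
  shift [ 0.002  0.012 -0.003] spin 0.0
```

Emit:
arm_command([
  [0,0,0],
  [0,0,0],
  [0,0,0],
  [0,0,0],
  [0,0,-0.06],
  [0,0,-0.12],
  [0,0,-0.15],
  [0,0,-0.15],
  [0,0,-0.15],
  [0,0,-0.15],
  [0,0,-0.15],
  [0,0,-0.1],
  [0,0,-0.05],
  [0,0,0],
], spin=[0,0,0,0,0,0,0,0,0,0,0,0,0,0], hand=[0.5,0.5,0.5,0.5,0.5,0.5,0.5,0.5,0.5,0.5,0.5,0.5,0.5,0.5])

```text
clock: 62.4
tool_pos: [0.5744, -0.1194, 0.2243]
ee_rot: [[0.999, 0.019, 0.027], [0.017, -0.997, 0.071], [0.028, -0.07, -0.997]]
wrist_force: [0.0, 0.9, -0.1]
opening: 0.0424
```

Emit:
arm_command([
  [-0.08,0.08,0],
  [-0.12,0.12,0],
  [-0.12,0.12,0],
  [-0.12,0.12,0],
  [-0.12,0.12,0],
  [-0.12,0.12,0],
  [-0.12,0.12,0],
  [-0.12,0.12,0],
  [-0.12,0.12,0],
  [-0.12,0.12,0],
  [-0.12,0.1,0],
  [-0.06,0.06,0],
  [0,0,0],
], spin=[0,0,0,0,0,0,0,0,0,0,0,0,0], hand=[0.5,0.5,0.5,0.5,0.5,0.5,0.5,0.5,0.5,0.5,0.5,0.5,0.5])

```text
clock: 63.48
tool_pos: [0.4594, -0.2324, 0.2106]
ee_rot: [[1.0, 0.012, 0.021], [0.01, -0.997, 0.072], [0.022, -0.072, -0.997]]
wrist_force: [0.1, -0.1, 0.5]
opening: 0.0429
```

Emit:
arm_command([
  [0,0,0],
  [0,0,0],
  [0,0,0],
  [0,0,0],
  [0,0,0],
  [0,0,0],
  [0,0,0],
  [0,0,0],
  [0,0,0],
  [0,0,0],
  [0,0,0],
  [0,0,0],
  [0,0,0],
  [0,0,0],
  [0,0,0],
  [0,0,0],
  [0,0,0],
  [0,0,0],
  [0,0,0],
], spin=[-0.07,-0.075,-0.075,-0.075,-0.075,-0.075,-0.075,-0.075,-0.075,-0.075,-0.075,-0.075,-0.075,-0.075,-0.075,-0.075,-0.075,-0.075,0], hand=[0.5,0.5,0.5,0.5,0.5,0.5,0.5,0.5,0.5,0.5,0.5,0.5,0.5,0.5,0.5,0.5,0.5,0.5,0.5])

```text
clock: 65.07
tool_pos: [0.4707, -0.2231, 0.2121]
ee_rot: [[-0.627, 0.778, 0.027], [0.778, 0.624, 0.073], [0.04, 0.067, -0.997]]
wrist_force: [-0.2, 0.6, -0.8]
opening: 0.0426
```

```bash
cat >> h.py <<'E'
CAPS=[(.452,-.232),(.441,-.312),(.358,-.241),(.3766,-.308)]
def caps():
    for n in('top','side'):
        f=grab(n)
        for i,c in enumerate(CAPS):
            m,p=cloud(f,*c,.04,.040,.058)
            if len(p)>20: r=rect(p); print('cap',i,n,len(p),r[0].round(4),np.round(r[1]),round(float(r[2]),1))
E
python3 - <<'E'
from h import *
plan(.452,-.2325,.12,125)
print(env.get_state()['q'].round(1))
caps()
f=grab('side')
for c in((.5276,.124),(.5735,-.110)):
    m,p=cloud(f,*c,.0125,.06,.16); print(len(p),np.histogram(p[:,2],np.arange(.06,.165,.01))[0])
E
```

```text
t 65.07 tcp [ 0.4707 -0.2231  0.2121] yaw 128.87 q7 72.9 open 0.0426 F [-0.2  0.6 -0.8] tilt [0.0267 0.0731]
  shift [ 0.01  -0.353  1.209] spin 0.043
[-13.9  11.   41.9 111.6 -13.4  61.4  72.9]
cap 0 top 67 [ 0.4544 -0.2545] [12. 38.] 124.3
cap 2 top 74 [ 0.3587 -0.2408] [12. 40.] 97.3
cap 3 top 74 [ 0.3766 -0.3076] [12. 39.] 126.6
cap 0 side 43 [ 0.4529 -0.2542] [13. 36.] 122.1
cap 1 side 53 [ 0.4401 -0.3123] [16. 38.] 20.4
cap 2 side 45 [ 0.3579 -0.2432] [12. 45.] 98.2
cap 3 side 55 [ 0.3764 -0.3091] [14. 43.] 128.2
74 [ 0  0  0  0  3 68  3  0  0  0]
43 [ 0  0  0  0  0 35  8  0  0  0]
```

Both cells are seated. Cap 0 has been knocked about 22 mm and now lies at (0.4537, −0.2543). I'm going for it there.

Emit:
arm_command([
  [-0.02,-0.05,0.05],
  [-0.03,-0.06,0.1],
  [-0.03,-0.06,0.14],
  [-0.03,-0.06,0.14],
  [-0.03,-0.06,0.14],
  [-0.03,-0.06,0.14],
  [-0.03,-0.06,0.14],
  [-0.03,-0.06,0.14],
  [-0.03,-0.06,0.14],
  [0,-0.02,0.14],
  [0,0,0.14],
  [0,0,0.08],
  [0,0,0],
  [0,0,0],
], spin=[0.03,0.024,0,0,0,0,0,0,0,0,0,0,0,0], hand=[0.6,0.6,0.6,0.6,0.6,0.6,0.6,0.6,0.6,0.6,0.6,0.6,0.6,0.6])

```text
clock: 66.38
tool_pos: [0.4438, -0.2561, 0.0811]
ee_rot: [[-0.543, 0.839, 0.017], [0.838, 0.541, 0.074], [0.053, 0.054, -0.997]]
wrist_force: [-0.5, -0.2, 0.3]
opening: 0.0341
```

```bash
python3 - <<'E'
from h import *
caps()
plan(.4537,-.2543,.031,124)
E
```

```text
cap 0 top 29 [ 0.4489 -0.2465] [12. 19.] 122.8
cap 2 top 72 [ 0.3587 -0.2406] [12. 39.] 97.2
cap 3 top 53 [ 0.3735 -0.303 ] [13. 28.] 126.0
cap 0 side 47 [ 0.4527 -0.2546] [14. 37.] 119.5
cap 1 side 39 [ 0.4367 -0.3144] [12. 32.] 16.7
cap 2 side 43 [ 0.3578 -0.2422] [12. 44.] 97.5
cap 3 side 55 [ 0.3769 -0.3096] [12. 43.] 125.0
t 66.48 tcp [ 0.4443 -0.2561  0.0817] yaw 122.98 q7 81.9 open 0.0342 F [-0.6  0.6  0. ] tilt [0.0179 0.074 ]
  shift [-0.083  0.081  0.678] spin -0.011
```

Emit:
arm_command([
  [-0.03,0.03,0],
  [-0.03,0.03,0.03],
  [-0.02,0.02,0.08],
  [0,0,0.12],
  [0,0,0.12],
  [0,0,0.12],
  [0,0,0.08],
  [0,0,0.03],
  [0,0,0],
  [0,0,0],
], spin=[-0.01,0,0,0,0,0,0,0,0,0], hand=[0.6,0.6,0.6,0.6,0.6,0.6,0.6,0.6,0.6,0.6])

```text
clock: 67.32
tool_pos: [0.4571, -0.2542, 0.0351]
ee_rot: [[-0.56, 0.828, 0.022], [0.827, 0.558, 0.073], [0.049, 0.059, -0.997]]
wrist_force: [-1.3, -0.3, -0.3]
opening: 0.0341
```

```bash
python3 - <<'E'
from h import *
plan(.4537,-.2543,.030,124)
E
```

```text
t 67.32 tcp [ 0.4571 -0.2542  0.0351] yaw 124.12 q7 86.1 open 0.0341 F [-1.3 -0.3 -0.3] tilt [0.0218 0.0734]
  shift [ 0.021 -0.042  0.067] spin 0.001
```

Emit:
arm_command([
  [0.015,-0.03,0.04],
  [0,0,0.01],
  [0,0,0],
  [0,0,0],
  [0,0,0],
  [0,0,0],
  [0,0,0],
  [0,0,0],
  [0,0,0],
  [0,0,0],
], spin=[0,0,0,0,0,0,0,0,0,0], hand=[0.6,0.6,0.6,1,1,1,1,1,1,1], newtons=80)

```text
clock: 68.15
tool_pos: [0.4552, -0.2553, 0.0324]
ee_rot: [[-0.56, 0.828, 0.025], [0.827, 0.557, 0.072], [0.046, 0.061, -0.997]]
wrist_force: [0.9, 0.8, 0.4]
opening: 0.0093
```

Emit:
arm_command([
  [0,0,-0.05],
  [0,0,-0.1],
  [0,0,-0.15],
  [0,0,-0.15],
  [0,0,-0.15],
  [0,0,-0.15],
  [0,0,-0.15],
  [0,0,-0.15],
  [0,0,-0.15],
  [0,0,-0.15],
  [0,0,-0.15],
  [0,0,-0.15],
  [0,0,-0.15],
  [0,0,-0.15],
  [0,0,-0.05],
  [0,0,0],
], spin=[0.01,0.075,0.075,0,0,0,0,0,0,0,0,0,0,0,0,0], hand=[1,1,1,1,1,1,1,1,1,1,1,1,1,1,1,1])

```text
clock: 69.48
tool_pos: [0.4507, -0.2676, 0.1975]
ee_rot: [[-0.332, 0.943, 0.027], [0.941, 0.329, 0.073], [0.06, 0.049, -0.997]]
wrist_force: [0.7, 0.3, 0.4]
opening: 0.0096
```

```bash
python3 - <<'E'
from h import *
plan(.5735,-.110,.19,110)
print(env.get_state()['q'].round(1))
caps()
E
```

```text
t 69.48 tcp [ 0.4507 -0.2676  0.1975] yaw 109.4 q7 62.3 open 0.0096 F [0.7 0.3 0.4] tilt [0.0267 0.0733]
  shift [1.429 2.231 0.297] spin -0.007
[-13.4  14.3  48.4 111.9 -17.2  60.8  62.3]
cap 2 top 76 [ 0.3587 -0.2408] [13. 40.] 99.1
cap 3 top 73 [ 0.377  -0.3078] [12. 39.] 123.9
cap 1 side 52 [ 0.4391 -0.3115] [17. 37.] 16.9
cap 2 side 46 [ 0.3582 -0.2426] [12. 42.] 98.2
cap 3 side 52 [ 0.3765 -0.3091] [14. 41.] 127.2
```

Emit:
arm_command([
  [0.05,0.08,0],
  [0.08,0.13,0],
  [0.09,0.14,0],
  [0.09,0.14,0],
  [0.09,0.14,0],
  [0.09,0.14,0],
  [0.09,0.14,0],
  [0.09,0.14,0],
  [0.09,0.14,0],
  [0.09,0.14,0],
  [0.09,0.14,0],
  [0.09,0.14,0],
  [0.09,0.14,0],
  [0.09,0.14,0],
  [0.07,0.12,0],
  [0.04,0.06,0],
  [0,0,0],
  [0,0,0],
], spin=[0,0,0,0,0,0,0,0,0,0,0,0,0,0,0,0,0,0], hand=[1,1,1,1,1,1,1,1,1,1,1,1,1,1,1,1,1,1])

```text
clock: 71.08
tool_pos: [0.5749, -0.1011, 0.2057]
ee_rot: [[-0.337, 0.941, 0.016], [0.939, 0.335, 0.076], [0.067, 0.041, -0.997]]
wrist_force: [-0.0, 0.4, 0.3]
opening: 0.0098
```

```bash
python3 - <<'E'
from h import *
plan(.573,-.113,.165,110)
E
```

```text
t 71.08 tcp [ 0.5749 -0.1011  0.2057] yaw 109.75 q7 43.3 open 0.0098 F [-0.   0.4  0.3] tilt [0.0157 0.0764]
  shift [-0.177 -0.098  0.529] spin -0.003
```

Emit:
arm_command([
  [-0.05,-0.03,0],
  [-0.06,-0.03,0.05],
  [-0.05,-0.02,0.08],
  [-0.01,0,0.08],
  [0,0,0.08],
  [0,0,0.08],
  [0,0,0.05],
  [0,0,0.02],
  [0,0,0],
  [0,0,0],
  [0,0,0],
], spin=[0,0,0,0,0,0,0,0,0,0,0], hand=[1,1,1,1,1,1,1,1,1,1,1])

```text
clock: 72.0
tool_pos: [0.57, -0.1187, 0.1664]
ee_rot: [[-0.329, 0.944, 0.012], [0.942, 0.327, 0.075], [0.067, 0.036, -0.997]]
wrist_force: [-0.5, -0.7, -0.7]
opening: 0.0101
```

```bash
python3 - <<'E'
from h import *
plan(.573,-.113,.150,110)
f=cellbot(225,315,110,190,'s12',7)
E
```

```text
t 72.0 tcp [ 0.57   -0.1187  0.1664] yaw 109.24 q7 46.8 open 0.0101 F [-0.5 -0.7 -0.7] tilt [0.0118 0.0752]
  shift [0.044 0.054 0.225] spin -0.008
```

View pics/s12b.png

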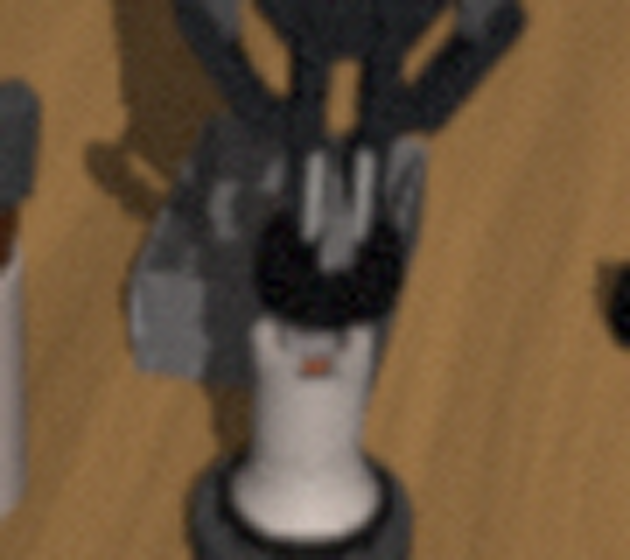

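The cap disc is centred at x≈330 and the lamp at x≈312. That is about 5 mm toward −x/−y, matching the TCP numbers. Correcting.

Emit:
arm_command([
  [0.03,0.03,0],
  [0.02,0.025,0],
  [0,0,0.04],
  [0,0,0.05],
  [0,0,0.05],
  [0,0,0.03],
  [0,0,0],
  [0,0,0],
], spin=[-0.008,0,0,0,0,0,0,0], hand=[1,1,1,1,1,1,1,1])

```text
clock: 72.72
tool_pos: [0.5745, -0.1113, 0.154]
ee_rot: [[-0.344, 0.939, 0.014], [0.937, 0.342, 0.076], [0.066, 0.04, -0.997]]
wrist_force: [-0.4, 0.2, -0.3]
opening: 0.0096
```

```bash
python3 - <<'E'
from h import *
plan(.573,-.113,.140,110)
E
```

```text
t 72.72 tcp [ 0.5745 -0.1113  0.154 ] yaw 110.16 q7 47.6 open 0.0096 F [-0.4  0.2 -0.3] tilt [0.0144 0.0756]
  shift [-0.027 -0.034  0.184] spin 0.002
```

Emit:
arm_command([
  [-0.02,-0.02,0.01],
  [0,-0.005,0.04],
  [0,0,0.04],
  [0,0,0.02],
  [0,0,0],
  [0,0,0],
], spin=[0,0,0,0,0,0], hand=[1,1,1,1,1,1])

```text
clock: 73.22
tool_pos: [0.574, -0.1122, 0.1461]
ee_rot: [[-0.344, 0.939, 0.016], [0.937, 0.342, 0.078], [0.068, 0.041, -0.997]]
wrist_force: [-0.6, 1.2, 1.4]
opening: 0.01
```

```bash
python3 - <<'E'
from h import *
plan(.573,-.113,.132,110)
E
```

```text
t 73.22 tcp [ 0.574  -0.1122  0.1461] yaw 110.17 q7 48.3 open 0.01 F [-0.6  1.2  1.4] tilt [0.0156 0.0776]
  shift [-0.018 -0.023  0.186] spin 0.002
```

Emit:
arm_command([
  [-0.005,-0.005,0.04],
  [-0.005,-0.005,0.05],
  [0,0,0.05],
  [0,0,0.05],
  [0,0,0],
  [0,0,0],
], spin=[0,0,0,0,0,0], hand=[1,1,1,1,1,1])

```text
clock: 73.72
tool_pos: [0.574, -0.1121, 0.1357]
ee_rot: [[-0.345, 0.939, 0.015], [0.936, 0.342, 0.082], [0.072, 0.043, -0.997]]
wrist_force: [-2.5, 1.1, 4.1]
opening: 0.0097
```

```bash
python3 - <<'E'
from h import *
plan(.573,-.113,.132,110)
E
```

```text
t 73.72 tcp [ 0.574  -0.1121  0.1357] yaw 110.21 q7 49.2 open 0.0097 F [-2.5  1.1  4.1] tilt [0.0154 0.0821]
  shift [-0.01  -0.019  0.048] spin 0.002
```

Emit:
arm_command([
  [0,-0.005,0.05],
  [0,0,0.04],
  [0,0,0.02],
  [0,0,0.02],
  [0,0,0],
], spin=[0,0,0,0,0], hand=[1,1,1,1,1])

```text
clock: 74.13
tool_pos: [0.5741, -0.1121, 0.1324]
ee_rot: [[-0.345, 0.939, 0.015], [0.935, 0.342, 0.088], [0.077, 0.044, -0.996]]
wrist_force: [-2.0, 1.5, 5.2]
opening: 0.0099
```

```bash
python3 - <<'E'
from h import *
plan(.573,-.113,.132,110)
f=cellbot(225,315,110,190,'s13',7)
E
```

```text
t 74.13 tcp [ 0.5741 -0.1121  0.1324] yaw 110.23 q7 49.7 open 0.0099 F [-2.   1.5  5.2] tilt [0.0149 0.0877]
  shift [-0.007 -0.018  0.005] spin 0.003
```

View pics/s13b.png

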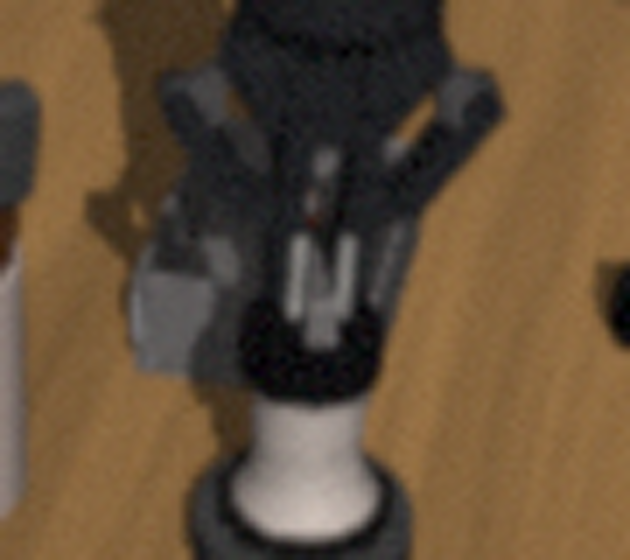

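```bash
python3 - <<'E'
from h import *
for n in('side','top'):
    f=grab(n); P=pts(f); c=(.5735,-.11)
    r=np.hypot(P[...,0]-c[0],P[...,1]-c[1]); dark=f['color'].max(-1)<60
    m=(r<.031)&(P[...,2]>.09)&(P[...,2]<.16)
    p=P[m]; print(n,len(p)); 
    h,e=np.histogram(p[:,2],np.arange(.09,.161,.004)); print([(round(float(a),3),int(b)) for a,b in zip(e,h)])
    q=p[(p[:,2]>.12)&(p[:,2]<.137)]
    A=np.c_[q[:,0]-c[0],q[:,1]-c[1],np.ones(len(q))]; print(len(q),np.linalg.lstsq(A,q[:,2],rcond=None)[0].round(4), q.mean(0).round(4))
plan(.573,-.113,.132,110)
E
```

```text
side 431
[(0.09, 16), (0.094, 19), (0.098, 16), (0.102, 7), (0.106, 19), (0.11, 21), (0.114, 22), (0.118, 30), (0.122, 29), (0.126, 90), (0.13, 41), (0.134, 8), (0.138, 9), (0.142, 15), (0.146, 33), (0.15, 29), (0.154, 16)]
182 [ 0.0139 -0.0886  0.1289] [ 0.5716 -0.1012  0.1281]
top 225
[(0.09, 0), (0.094, 0), (0.098, 0), (0.102, 3), (0.106, 7), (0.11, 4), (0.114, 12), (0.118, 11), (0.122, 41), (0.126, 96), (0.13, 4), (0.134, 1), (0.138, 6), (0.142, 16), (0.146, 18), (0.15, 3), (0.154, 3)]
148 [ 0.0126 -0.003   0.1268] [ 0.5692 -0.0992  0.1267]
t 74.28 tcp [ 0.5741 -0.112   0.1325] yaw 110.24 q7 49.7 open 0.0098 F [-3.2  1.5  8.1] tilt [0.0148 0.0877]
  shift [-0.007 -0.018  0.006] spin 0.003
```

The cap's disc top is at about 0.1275, so its origin is about 19 mm deep with the lugs in the notches. I'll push slightly and turn.

Emit:
arm_command([
  [0,0,0.03],
  [0,0,0.02],
  [0,0,0.01],
  [0,0,0.01],
  [0,0,0.01],
  [0,0,0.01],
  [0,0,0.01],
  [0,0,0.01],
], spin=[0,0,0.04,0.06,0.07,0.07,0.07,0.0], hand=[1,1,1,1,1,1,1,1])

```text
clock: 74.95
tool_pos: [0.576, -0.111, 0.1321]
ee_rot: [[0.155, 0.988, 0.018], [0.983, -0.156, 0.095], [0.097, 0.003, -0.995]]
wrist_force: [-3.5, 1.8, 8.1]
opening: 0.0098
```

```bash
cat >> h.py <<'E'
def disc(c):
    for n in('side','top'):
        f=grab(n); P=pts(f); r=np.hypot(P[...,0]-c[0],P[...,1]-c[1]); q=P[(r<.029)&(P[...,2]>.118)&(P[...,2]<.137)]
        print(n,'disc',len(q),np.median(q[:,2]).round(4),np.histogram(q[:,2],np.arange(.118,.138,.002))[0])
        b=P[(r<.029)&(P[...,2]>.141)&(P[...,2]<.153)]
        if len(b)>10: print('  bar',rect(b),np.median(b[:,2]).round(4))
E
python3 - <<'E'
from h import *
plan(.573,-.113,.131,30)
disc((.5735,-.110))
E
```

```text
t 74.95 tcp [ 0.576  -0.111   0.1321] yaw 81.03 q7 24.1 open 0.0098 F [-3.5  1.8  8.1] tilt [0.0179 0.095 ]
  shift [-0.034 -0.035  0.011] spin 0.567
side disc 193 0.1285 [13 10 16 12 28 61 39  4  5  5]
  bar (array([ 0.57422705, -0.11079185]), [31.753061294555664, 34.214683532714844], np.float32(43.68463)) 0.1485
top disc 125 0.1267 [ 3  4 10 33 50 21  0  0  3  1]
  bar (array([ 0.57193695, -0.09952238]), [12.054854393005371, 29.33099365234375], np.float32(12.156739)) 0.1471
```

Emit:
arm_command([
  [0,0,0.015],
  [0,0,0.015],
  [0,0,0.015],
  [0,0,0.015],
  [0,0,0.015],
  [0,0,0.015],
  [0,0,0.015],
  [0,0,0.015],
  [0,0,0.01],
  [0,0,0],
], spin=[0.06,0.07,0.07,0.07,0.07,0.07,0.07,0.06,0.05,0], hand=[1,1,1,1,1,1,1,1,1,1])

```text
clock: 75.88
tool_pos: [0.5769, -0.1118, 0.133]
ee_rot: [[0.901, 0.434, 0.019], [0.43, -0.897, 0.103], [0.062, -0.085, -0.994]]
wrist_force: [-2.3, 0.6, 5.5]
opening: 0.0099
```

```bash
python3 - <<'E'
from h import *
plan(.573,-.113,.131,30)
print(env.get_state()['moment'].round(2))
disc((.5735,-.110))
E
```

```text
t 75.88 tcp [ 0.5769 -0.1118  0.133 ] yaw 25.51 q7 -23.9 open 0.0099 F [-2.3  0.6  5.5] tilt [0.0188 0.1033]
  shift [-0.055 -0.006  0.024] spin -0.05
[0.33 0.44 0.13]
side disc 194 0.1303 [13 15 12 13 15 19 63 33  7  4]
  bar (array([ 0.57350885, -0.10874786]), [27.155061721801758, 39.19773864746094], np.float32(25.745348)) 0.148
top disc 78 0.1285 [ 0  3  5  8 17 20 21  3  0  1]
```

Emit:
arm_command([
  [0,0,-0.03],
  [0,0,0],
  [0,0,0],
  [0,0,0],
  [0,0,0],
  [0,0,-0.06],
  [0,0,-0.12],
  [0,0,-0.15],
  [0,0,-0.15],
  [0,0,-0.15],
  [0,0,-0.1],
  [0,0,0],
], spin=[0,0,0,0,0,0,0,0,0,0,0,0], hand=[1,0.7,0.6,0.6,0.6,0.6,0.6,0.6,0.6,0.6,0.6,0.6])

```text
clock: 76.98
tool_pos: [0.576, -0.1205, 0.1948]
ee_rot: [[0.9, 0.435, 0.021], [0.431, -0.897, 0.098], [0.062, -0.08, -0.995]]
wrist_force: [0.0, 0.2, 0.7]
opening: 0.0345
```

```bash
python3 - <<'E'
from h import *
plan(.441,-.312,.15,14+180)
print(env.get_state()['q'].round(1))
disc((.5735,-.110)); caps()
E
```

```text
t 76.98 tcp [ 0.576  -0.1205  0.1948] yaw 25.59 q7 -26.8 open 0.0345 F [0.  0.2 0.7] tilt [0.021  0.0985]
  shift [-2.758  1.554  0.305] spin 0.129
[-36.8  28.9  61.8 104.4 -34.1  66.4 -26.8]
side disc 204 0.1321 [ 9 14 13 15 13  9 26 78 22  5]
  bar (array([ 0.57440356, -0.10989851]), [14.861733436584473, 39.28313446044922], np.float32(22.51866)) 0.148
top disc 125 0.1295 [ 2  3  5  4 14 45 44  8  0  0]
  bar (array([ 0.57509271, -0.10872368]), [11.066422462463379, 39.50046920776367], np.float32(23.756008)) 0.1491
cap 1 top 77 [ 0.441  -0.3132] [13. 40.] 11.3
cap 3 top 75 [ 0.3764 -0.3077] [12. 40.] 126.8
cap 1 side 53 [ 0.4394 -0.3134] [13. 38.] 9.2
cap 2 side 47 [ 0.3584 -0.2424] [12. 43.] 97.5
cap 3 side 53 [ 0.376  -0.3099] [13. 40.] 124.6
```

Lamp B is locked: the disc top is at the expected 0.1305 and stayed down after release. Now cap 1, for lamp A.

Emit:
arm_command([
  [-0.08,0.04,0],
  [-0.14,0.08,0],
  [-0.15,0.085,0.03],
  [-0.15,0.085,0.06],
  [-0.15,0.085,0.06],
  [-0.15,0.085,0.06],
  [-0.15,0.085,0.06],
  [-0.15,0.085,0.06],
  [-0.15,0.085,0.06],
  [-0.15,0.085,0.06],
  [-0.15,0.085,0.06],
  [-0.15,0.085,0.06],
  [-0.15,0.085,0.06],
  [-0.15,0.085,0.06],
  [-0.15,0.085,0.06],
  [-0.15,0.085,0.06],
  [-0.15,0.085,0.03],
  [-0.1,0.06,0],
  [-0.04,0.03,0],
  [0,0,0],
], spin=[0,0,0,0,0,0,0,0,0,0,0,0,0,0,0,0,0,0,0,0], hand=[0.6,0.6,0.6,0.6,0.6,0.6,0.6,0.6,0.6,0.6,0.6,0.6,0.6,0.6,0.6,0.6,0.6,0.6,0.6,0.6])

```text
clock: 78.85
tool_pos: [0.4092, -0.3205, 0.0947]
ee_rot: [[0.912, 0.409, -0.005], [0.408, -0.908, 0.1], [0.036, -0.093, -0.995]]
wrist_force: [0.3, -0.3, 0.7]
opening: 0.0339
```

Emit:
arm_command([
  [0,0,0],
  [0,0,0],
  [0,0,0],
  [0,0,0],
], spin=[0.05,0.06,0.05,0], hand=[0.6,0.6,0.6,0.6])

```text
clock: 79.18
tool_pos: [0.4093, -0.3202, 0.0951]
ee_rot: [[0.987, 0.158, -0.004], [0.158, -0.982, 0.102], [0.012, -0.101, -0.995]]
wrist_force: [-0.9, -0.9, -0.2]
opening: 0.0343
```

```bash
python3 - <<'E'
from h import *
plan(.4402,-.3133,.065,10.5)
print(env.get_state()['q'].round(1))
E
```

```text
t 79.18 tcp [ 0.4093 -0.3202  0.0951] yaw 9.08 q7 -10.9 open 0.0343 F [-0.9 -0.9 -0.2] tilt [-0.0037  0.1017]
  shift [0.416 0.016 0.407] spin -0.016
[-12.7  34.3  61.6 114.9 -40.1  59.3 -10.9]
```

Emit:
arm_command([
  [0.06,0,0],
  [0.1,0,0],
  [0.1,0,0],
  [0.08,0.01,0.03],
  [0.03,0.01,0.06],
  [0,0,0.08],
  [0,0,0.08],
  [0,0,0.05],
  [0,0,0],
  [0,0,0],
], spin=[-0.016,0,0,0,0,0,0,0,0,0], hand=[0.6,0.6,0.6,0.6,0.6,0.6,0.6,0.6,0.6,0.6])

```text
clock: 80.02
tool_pos: [0.4425, -0.3108, 0.07]
ee_rot: [[0.98, 0.199, -0.003], [0.198, -0.975, 0.104], [0.017, -0.102, -0.995]]
wrist_force: [0.0, -0.5, 0.0]
opening: 0.0343
```

```bash
python3 - <<'E'
from h import *
f=grab('side'); m,p=cloud(f,.4402,-.3133,.02,.040,.053); print(len(p),rect(p) if len(p)>5 else '')
plan(.4402,-.3133,.032,10.5)
E
```

```text
50 (array([ 0.44065393, -0.31431949]), [13.493846893310547, 35.9652214050293], np.float32(5.9272795))
t 80.07 tcp [ 0.4423 -0.3108  0.07  ] yaw 11.43 q7 -10.0 open 0.034 F [ 0.5 -0.5 -0.3] tilt [-0.0037  0.1038]
  shift [-0.043  0.079  0.5  ] spin 0.01
```

Emit:
arm_command([
  [-0.02,0.03,0.02],
  [-0.02,0.03,0.06],
  [0,0.01,0.1],
  [0,0,0.1],
  [0,0,0.1],
  [0,0,0.08],
  [0,0,0.03],
  [0,0,0],
  [0,0,0],
], spin=[0.01,0,0,0,0,0,0,0,0], hand=[0.6,0.6,0.6,0.6,0.6,0.6,0.6,0.6,0.6])

```text
clock: 80.82
tool_pos: [0.4387, -0.3134, 0.0285]
ee_rot: [[0.984, 0.18, -0.004], [0.179, -0.978, 0.104], [0.014, -0.103, -0.995]]
wrist_force: [-1.0, -0.2, -0.8]
opening: 0.0341
```

```bash
python3 - <<'E'
from h import *
plan(.4404,-.3135,.031,10.5)
E
```

```text
t 80.82 tcp [ 0.4387 -0.3134  0.0285] yaw 10.32 q7 -8.0 open 0.0341 F [-1.  -0.2 -0.8] tilt [-0.0044  0.1039]
  shift [ 0.022  0.002 -0.034] spin -0.002
```

Emit:
arm_command([
  [0.02,0,-0.03],
  [0,0,0],
  [0,0,0],
  [0,0,0],
  [0,0,0],
  [0,0,0],
  [0,0,0],
  [0,0,0],
  [0,0,0],
], spin=[0,0,0,0,0,0,0,0,0], hand=[0.6,0.6,1,1,1,1,1,1,1], newtons=80)

```text
clock: 81.57
tool_pos: [0.4416, -0.3143, 0.0325]
ee_rot: [[0.984, 0.18, -0.002], [0.179, -0.978, 0.102], [0.017, -0.101, -0.995]]
wrist_force: [-0.4, -0.5, -0.4]
opening: 0.0097
```

Emit:
arm_command([
  [0,0,-0.05],
  [0,0,-0.1],
  [0,0,-0.15],
  [0,0,-0.15],
  [0,0,-0.15],
  [0,0,-0.15],
  [0,0,-0.15],
  [0,0,-0.15],
  [0,0,-0.15],
  [0,0,-0.15],
  [0,0,-0.15],
  [0,0,-0.15],
  [0,0,-0.15],
  [0,0,-0.15],
  [0,0,-0.15],
  [0,0,-0.08],
  [0,0,0],
], spin=[0,0,0,0,0,0,0,0,0,0,0,0,0,0,0,0,0], hand=[1,1,1,1,1,1,1,1,1,1,1,1,1,1,1,1,1])

```text
clock: 82.98
tool_pos: [0.4414, -0.3339, 0.215]
ee_rot: [[0.984, 0.178, 0.002], [0.177, -0.979, 0.102], [0.02, -0.1, -0.995]]
wrist_force: [0.9, -0.2, -1.6]
opening: 0.0098
```

Emit:
arm_command([
  [0.05,-0.06,0],
  [0.1,-0.12,0],
  [0.1,-0.15,0],
  [0.1,-0.15,0],
  [0.1,-0.15,0],
  [0.1,-0.15,0],
  [0.1,-0.15,0],
  [0.1,-0.15,0],
  [0.1,-0.15,0],
  [0.1,-0.15,0],
  [0.1,-0.15,0],
  [0.1,-0.15,0],
  [0.1,-0.15,0],
  [0.1,-0.15,0],
  [0.1,-0.15,0],
  [0.05,-0.15,0],
  [0,-0.15,0],
  [0,-0.1,0],
  [0,-0.05,0],
  [0,0,0],
], spin=[0,0,0,0,0,0,0,0,0,0,0,0,0,0,0,0,0,0,0,0], hand=[1,1,1,1,1,1,1,1,1,1,1,1,1,1,1,1,1,1,1,1])

```text
clock: 84.65
tool_pos: [0.5154, -0.0979, 0.224]
ee_rot: [[0.983, 0.183, -0.027], [0.185, -0.976, 0.112], [-0.006, -0.115, -0.993]]
wrist_force: [-0.6, 0.5, -0.3]
opening: 0.0094
```

Emit:
arm_command([
  [0,0,0],
  [0,0,0],
  [0,0,0],
  [0,0,0],
  [0,0,0],
  [0,0,0],
  [0,0,0],
  [0,0,0],
  [0,0,0],
  [0,0,0],
  [0,0,0],
  [0,0,0],
  [0,0,0],
], spin=[-0.05,-0.07,-0.07,-0.07,-0.07,-0.07,-0.07,-0.07,-0.07,-0.07,-0.05,-0.03,0], hand=[1,1,1,1,1,1,1,1,1,1,1,1,1])

```text
clock: 85.73
tool_pos: [0.5103, -0.1034, 0.2194]
ee_rot: [[0.143, 0.989, -0.035], [0.984, -0.139, 0.108], [0.102, -0.049, -0.994]]
wrist_force: [0.1, -0.8, -1.1]
opening: 0.0099
```

```bash
python3 - <<'E'
from h import *
plan(.5276,.121,.19,82)
print(env.get_state()['q'].round(1))
E
```

```text
t 85.73 tcp [ 0.5103 -0.1034  0.2194] yaw 81.73 q7 19.3 open 0.0099 F [ 0.1 -0.8 -1.1] tilt [-0.0345  0.108 ]
  shift [ 2.939 -0.167  0.704] spin -0.003
[-39.   16.5  57.8 109.7 -20.9  66.8  19.3]
```

Emit:
arm_command([
  [0.08,0,0.01],
  [0.14,-0.01,0.016],
  [0.15,-0.01,0.016],
  [0.15,-0.01,0.016],
  [0.15,-0.01,0.016],
  [0.15,-0.01,0.016],
  [0.15,-0.01,0.016],
  [0.15,-0.01,0.016],
  [0.15,-0.01,0.016],
  [0.15,-0.01,0.016],
  [0.15,-0.01,0.016],
  [0.15,-0.01,0.016],
  [0.15,-0.01,0.016],
  [0.15,-0.01,0.016],
  [0.15,-0.01,0.016],
  [0.15,-0.01,0.016],
  [0.15,-0.01,0.016],
  [0.15,-0.01,0.016],
  [0.12,0,0.01],
  [0.06,0,0],
], spin=[0,0,0,0,0,0,0,0,0,0,0,0,0,0,0,0,0,0,0,0], hand=[1,1,1,1,1,1,1,1,1,1,1,1,1,1,1,1,1,1,1,1])

```text
clock: 87.4
tool_pos: [0.5278, 0.1311, 0.2169]
ee_rot: [[0.157, 0.987, -0.04], [0.982, -0.152, 0.108], [0.101, -0.056, -0.993]]
wrist_force: [0.1, 0.2, -0.2]
opening: 0.0097
```

Emit:
arm_command([
  [0,0,0],
  [0,0,0],
  [0,0,0],
], spin=[0,0,0], hand=[1,1,1])

```text
clock: 87.65
tool_pos: [0.5281, 0.1325, 0.2168]
ee_rot: [[0.155, 0.987, -0.04], [0.983, -0.15, 0.107], [0.1, -0.056, -0.993]]
wrist_force: [-0.1, 0.6, -1.0]
opening: 0.0099
```

```bash
python3 - <<'E'
from h import *
plan(.5286,.1215,.165,82)
E
```

```text
t 87.65 tcp [0.5281 0.1325 0.2168] yaw 81.06 q7 -6.4 open 0.0099 F [-0.1  0.6 -1. ] tilt [-0.0403  0.1073]
  shift [-0.212  0.067  0.671] spin -0.01
```

Emit:
arm_command([
  [-0.06,0.02,0],
  [-0.08,0.03,0.04],
  [-0.06,0.02,0.1],
  [0,0,0.12],
  [0,0,0.12],
  [0,0,0.12],
  [0,0,0.08],
  [0,0,0.03],
  [0,0,0],
  [0,0,0],
], spin=[-0.01,0,0,0,0,0,0,0,0,0], hand=[1,1,1,1,1,1,1,1,1,1])

```text
clock: 88.48
tool_pos: [0.528, 0.1158, 0.1626]
ee_rot: [[0.145, 0.988, -0.043], [0.985, -0.14, 0.105], [0.098, -0.058, -0.994]]
wrist_force: [0.6, 0.4, 0.4]
opening: 0.0099
```

```bash
python3 - <<'E'
from h import *
plan(.5286,.1215,.148,82)
z=env.get_state()['tool_pos'][2]
f=cellbot(220,310,160,245,'s14',7); P=pts(f)
m=(np.hypot(P[...,0]-.5276,P[...,1]-.124)<.045)&(P[...,2]>z-.011)&(P[...,2]<z+.002)
q=P[m]; print('disc slice x',q[:,0].min().round(4),q[:,0].max().round(4),'mid',((q[:,0].min()+q[:,0].max())/2).round(4),'y max',q[:,1].max().round(4))
E
```

```text
t 88.48 tcp [0.528  0.1158 0.1626] yaw 81.61 q7 -0.2 open 0.0099 F [0.6 0.4 0.4] tilt [-0.0431  0.1051]
  shift [0.057 0.008 0.201] spin -0.004
disc slice x 0.5008 0.5565 mid 0.5287 y max 0.1446
```

View pics/s14b.png

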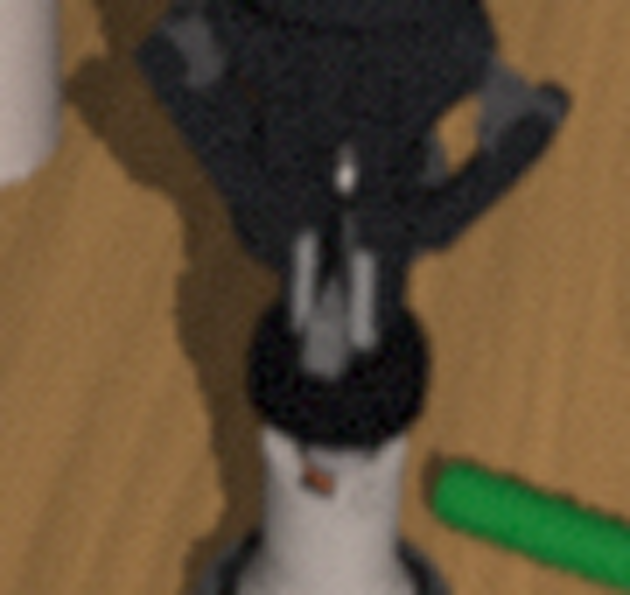

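The cap sits above lamp A, aligned in x (337 against 333). It needs about 5.7 mm in +y, as the TCP readout says.

Emit:
arm_command([
  [0.03,0.005,0],
  [0.03,0,0],
  [0,0,0.04],
  [0,0,0.05],
  [0,0,0.05],
  [0,0,0.03],
  [0,0,0],
  [0,0,0],
], spin=[-0.004,0,0,0,0,0,0,0], hand=[1,1,1,1,1,1,1,1])

```text
clock: 89.2
tool_pos: [0.5306, 0.1237, 0.1514]
ee_rot: [[0.136, 0.99, -0.039], [0.986, -0.131, 0.107], [0.101, -0.053, -0.993]]
wrist_force: [-0.2, 0.3, 0.9]
opening: 0.0095
```

```bash
python3 - <<'E'
from h import *
plan(.5286,.1215,.132,82)
E
```

```text
t 89.2 tcp [0.5306 0.1237 0.1514] yaw 82.14 q7 0.6 open 0.0095 F [-0.2  0.3  0.9] tilt [-0.0386  0.1075]
  shift [-0.059 -0.009  0.255] spin 0.002
```

Emit:
arm_command([
  [-0.025,-0.015,0.01],
  [-0.01,0,0.03],
  [-0.005,0,0.05],
  [-0.005,0,0.05],
  [-0.005,0,0.05],
  [-0.005,0,0.04],
  [0,0,0],
  [0,0,0],
], spin=[0,0,0,0,0,0,0,0], hand=[1,1,1,1,1,1,1,1])

```text
clock: 89.87
tool_pos: [0.5281, 0.1221, 0.1396]
ee_rot: [[0.137, 0.99, -0.043], [0.985, -0.131, 0.117], [0.11, -0.058, -0.992]]
wrist_force: [-1.3, 1.0, 3.4]
opening: 0.01
```

```bash
python3 - <<'E'
from h import *
plan(.5286,.1215,.132,82)
disc((.5276,.124))
E
```

```text
t 89.87 tcp [0.5281 0.1221 0.1396] yaw 82.1 q7 2.1 open 0.01 F [-1.3  1.   3.4] tilt [-0.0429  0.1165]
  shift [-0.018  0.014  0.099] spin 0.001
side disc 264 0.1325 [16 22 18 18 17 18 20 24 69 42]
  bar (array([0.5306015 , 0.12585489]), [25.69820213317871, 28.298770904541016], np.float32(131.20468)) 0.1483
top disc 0 nan [0 0 0 0 0 0 0 0 0 0]
  return _methods._mean(a, axis=axis, dtype=dtype,
  ret = ret.dtype.type(ret / rcount)
```

Emit:
arm_command([
  [-0.01,0.01,0.04],
  [-0.005,0,0.05],
  [0,0,0.05],
  [0,0,0.03],
  [0,0,0.02],
  [0,0,0.01],
  [0,0,0],
], spin=[0,0,0,0,0,0,0], hand=[1,1,1,1,1,1,1])

```text
clock: 90.55
tool_pos: [0.5282, 0.1224, 0.1332]
ee_rot: [[0.136, 0.989, -0.049], [0.984, -0.129, 0.125], [0.118, -0.066, -0.991]]
wrist_force: [-0.8, -0.5, 3.3]
opening: 0.01
```

```bash
python3 - 2>/dev/null <<'E'
from h import *
plan(.5286,.1215,.131,82)
disc((.5276,.124))
E
```

```text
t 90.55 tcp [0.5282 0.1224 0.1332] yaw 82.13 q7 3.2 open 0.01 F [-0.8 -0.5  3.3] tilt [-0.0494  0.1252]
  shift [-0.015  0.008  0.028] spin 0.001
side disc 302 0.1298 [ 19  17  14  22  26  64 104  28   5   3]
  bar (array([0.52798846, 0.12386523]), [31.79520034790039, 34.00727081298828], np.float32(52.489697)) 0.149
top disc 0 nan [0 0 0 0 0 0 0 0 0 0]
```

Emit:
arm_command([
  [0,0,0.04],
  [0,0,0.03],
  [0,0,0.02],
  [0,0,0.015],
  [0,0,0.015],
  [0,0,0.015],
  [0,0,0.015],
  [0,0,0.015],
  [0,0,0.01],
], spin=[0,0,0,0.04,0.06,0.07,0.07,0.07,0], hand=[1,1,1,1,1,1,1,1,1])

```text
clock: 91.4
tool_pos: [0.5288, 0.1245, 0.1321]
ee_rot: [[0.598, 0.799, -0.056], [0.798, -0.587, 0.136], [0.076, -0.126, -0.989]]
wrist_force: [-3.6, -0.5, 7.3]
opening: 0.0095
```

```bash
python3 - 2>/dev/null <<'E'
from h import *
plan(.5286,.1215,.131,2)
print(env.get_state()['moment'].round(2))
disc((.5276,.124))
E
```

```text
t 91.4 tcp [0.5288 0.1245 0.1321] yaw 53.14 q7 -21.8 open 0.0095 F [-3.6 -0.5  7.3] tilt [-0.0558  0.1361]
  shift [-0.035  0.023  0.009] spin 0.568
[-0.22  0.67  0.12]
side disc 294 0.1287 [ 16  12  22  20  42 106  56  13   4   3]
  bar (array([0.53326685, 0.13125081]), [21.337329864501953, 39.85329055786133], np.float32(159.6879)) 0.1481
top disc 0 nan [0 0 0 0 0 0 0 0 0 0]
```

Same signature as lamp B: turned 29°, Fz about 7 N, disc at 0.1287. I'll finish the turn.

Emit:
arm_command([
  [0,0,0.02],
  [0,0,0.02],
  [0,0,0.02],
  [0,0,0.02],
  [0,0,0.015],
  [0,0,0.015],
  [0,0,0.015],
  [0,0,0.015],
  [0,0,0.01],
  [0,0,0],
], spin=[0.06,0.07,0.07,0.07,0.07,0.07,0.07,0.06,0.05,0], hand=[1,1,1,1,1,1,1,1,1,1])

```text
clock: 92.33
tool_pos: [0.5308, 0.1235, 0.1332]
ee_rot: [[0.998, -0.036, -0.058], [-0.027, -0.989, 0.143], [-0.063, -0.141, -0.988]]
wrist_force: [-2.3, 0.3, 6.9]
opening: 0.0098
```

```bash
python3 - 2>/dev/null <<'E'
from h import *
plan(.5286,.1215,.131,2)
print(env.get_state()['moment'].round(2))
disc((.5276,.124))
E
```

```text
t 92.33 tcp [0.5308 0.1235 0.1332] yaw -1.56 q7 -69.2 open 0.0098 F [-2.3  0.3  6.9] tilt [-0.058   0.1429]
  shift [-0.027  0.031  0.027] spin -0.04
[-0.    0.53  0.09]
side disc 305 0.1299 [18 17 14 24 36 50 83 53  7  3]
  bar (array([0.5299693 , 0.12674743]), [28.272480010986328, 39.32539749145508], np.float32(14.227851)) 0.1485
top disc 0 nan [0 0 0 0 0 0 0 0 0 0]
```

Emit:
arm_command([
  [0,0,-0.03],
  [0,0,0],
  [0,0,0],
  [0,0,0],
  [0,0,0],
  [0,0,-0.06],
  [0,0,-0.12],
  [0,0,-0.15],
  [0,0,-0.15],
  [0,0,-0.15],
  [0,0,-0.1],
  [0,0,0],
  [0,0,0],
], spin=[0,0,0,0,0,0,0,0,0,0,0,0,0], hand=[1,0.7,0.6,0.6,0.6,0.6,0.6,0.6,0.6,0.6,0.6,0.6,0.6])

```text
clock: 93.52
tool_pos: [0.5358, 0.1134, 0.1951]
ee_rot: [[0.998, -0.034, -0.053], [-0.026, -0.99, 0.14], [-0.057, -0.138, -0.989]]
wrist_force: [-0.4, 0.1, 0.2]
opening: 0.0341
```

```bash
python3 - 2>/dev/null <<'E'
from h import *
plan(.5286,.1215,.131,2)
print('A');disc((.5276,.124)); print('B');disc((.5735,-.110))
E
```

```text
t 93.52 tcp [0.5358 0.1134 0.1951] yaw -1.49 q7 -72.3 open 0.0341 F [-0.4  0.1  0.2] tilt [-0.0529  0.14  ]
  shift [-0.05   0.015  0.866] spin -0.039
A
side disc 325 0.1321 [ 14  13  17  19  24  16  53 127  38   4]
  bar (array([0.52770892, 0.12179853]), [13.997045516967773, 39.481353759765625], np.float32(175.67523)) 0.1505
top disc 0 nan [0 0 0 0 0 0 0 0 0 0]
B
side disc 10 0.1271 [0 2 0 1 4 0 1 2 0 0]
top disc 304 0.1297 [  4   0   5   9  32 130  96  24   4   0]
  bar (array([ 0.57535059, -0.10914663]), [12.100860595703125, 39.51625061035156], np.float32(25.760744)) 0.1494
```

```bash
python3 - <<'E'
from h import *
f=grab('top'); P=pts(f); x=P[(abs(P[...,0]-.621)<.05)&(abs(P[...,1]+.29)<.06)&(P[...,2]>.02)&(P[...,2]<.08)]
print('bad cell in box',len(x),x.mean(0).round(3) if len(x) else '', env.get_state()['wrist_force'].round(1))
print(env.close_job())
E
```

```text
bad cell in box 131 [ 0.617 -0.292  0.045] [-1.1 -0.5 -0.9]
the job is handed in; nothing more can be done
None
```

I finished the job and handed it in at about 94 s on the robot's clock. There is no verdict back.

- **Swollen cell:** I lifted it out first and stood it in the grey box. The last check still found it there, at about (0.617, −0.292).
- **Lamps:** only two were on the bench. Each got one good cell, button end up, and a cap pushed in and turned about 84° clockwise.
- **Locking:** after release, both cap discs stood about 130.5 mm above the bench, allowing for the cameras' usual offsets. That is the locked height (cap origin 16 mm below the rim), and they stayed there.
- **Other items:** I moved nothing toward the screwdriver, spray can or brush pot, but did not re-measure them at the end.

Some things did not go to plan:

- **Tool tilt:** it drifted by up to about 10°, so I straightened it once at the arm's full reach. It was still tilted 5–8° while turning the caps.
- **Dispenser:** after I took the first good cell the row stalled at the throat, so I took the second cell from there instead of the pick-up place.
- **Knocked cap:** one cap was shifted about 22 mm during the run. I re-measured it and used it at its new place.
- **Lamp B angle:** its cap's bar ended at 23–26°, against about 30° expected from the measured notches. Its height and its staying down both indicate it is locked.

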